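# Lay the car fob on the programmer's cradle and switch the programmer on with its key

## Robot

A 7-joint arm with a two-finger parallel gripper is mounted at the origin on a cart in front of the work surface, level with it; the furniture and walls round the work are solid. World frame = base frame: x ahead of the robot, y to its left, z up, the work surface at z = 0. Lengths are in m, angles in rad, forces in N, time in s.
With the tool pointing down it reaches from about 0.4 to 0.85 m from the base axis. Payload 10.4 kg.
Tool frame: the origin (TCP) lies on the centre line of the jaws, within the pads' length; the fingertips stand 22 mm ahead of it and the grasp point (between the pads) lies 3 mm ahead of it; z points along the fingers, y is the direction in which the jaws open and shut (so a half turn about z gives the same grasp; the last joint's range is limited). The gripper opens to 85 mm and grips with 20 to 120 N. Pads are 22 mm wide; open, the fingers measure 114 mm over their backs; the gripper's body (76 mm by 85 mm) begins 54 mm behind the grasp point. The pads swing forward as they close: fully open they stand 13 mm farther back than shut.
Start: joints at [-1.29, 0.332, -0.065, 1.46, 0.022, 1.35, -0.088], TCP at [0.187, 0.596, 0.253] pointing down, gripper open.
Joint ranges: [-2.6, 2.6], [-0.5, 2.12], [-1.47, 1.34], [0.16, 2.42], [-1.27, 4.41], [0.06, 2.06], [-2.6, 2.6]. Speed limits (rad/s): [2.22, 2.22, 2.79, 2.79, 3.14, 3.14, 3.14].

## Interface

Orientations are given as a unit quaternion [x, y, z, w].
In Python, from workcell import manip gives the robot as it stands. The module is installed in compiled form; this text tells all that it offers.
- The arm moves only by the shell command python3 -m crank 'ROWS' [FORCE]. ROWS is JSON, a list of rows, each a list of 3 entries, a list of its own where there are three numbers: the opening, from -1 (shut) to 1 (fully open), then the shift along the tool's x, y, z normalised to -1 to 1, where 1 is 80 mm, then the turn, a rotation vector about the tool's x, y, z normalised to -1 to 1, where 1 is pi/4 rad. In form: [[jaw, [tx, ty, tz], [ax, ay, az]], ...]. A call has exactly 5 rows; each row shifts and turns the commanded pose from where the row before left it, along the tool's axes as they then stand; what a row does not reach is not made up. A row lasts 1/10 s, in which the tool goes at most 50 mm and 8.59 degrees, less where a joint would pass 70% of its speed; a pose out of reach is approached as far as the arm can. A call with a number of a shift or a turn outside -1 to 1 is refused whole. A call with a gripper value outside its range is refused whole. The fingers move at their own pace and stop on an object; FORCE is the grip in N (left out, the last holds). Time passes only in rows, so rows that do not move let the fingers close, or fill a call up. It gives the time, the measured TCP pose, the force and the opening at its end, in the units of the state.
- manip.get_obs(): the state, without advancing time (a new reading comes with each control period).
- manip.camera(name): name is "scene" or "side" or "wrist"; returns the picture (480x640x3 uint8, blue, green, red); there is no depth.
- manip.camera_info(name): a dict with "K" (3x3 intrinsics, pixels), "camera_from_world" (4x4, takes a point from world to camera coordinates); the wrist camera has in their place "mount" (4x4, takes a point from camera to tool coordinates, whose origin is the TCP and whose axes are the flange's). Camera axes: x right, y down, z forward; pixel columns grow to the right and rows downward; lengths in m; the calibration is good to about 2 mm. A picture is of the moment at which its call begins: read the wrist's pose just before it. camera_info takes no time and is no camera call.
- manip.hand_in(): hands the job in, once; it reports no verdict.
The state is a dict: "clock": time; "joint_pos": joint angles; "joint_velocities": joint speeds; "tau": joint torques, N m; "position": TCP position; "ee_rot": TCP orientation; "ft_force": force on the tool from outside, world axes, zero at the start; "torque": the same for the moment, N m; "grip_width": opening from 0.0 (shut) to 1.0 (fully open).
Only numpy, scipy, OpenCV 4.12 (cv2) and the standard library are available. Lean on these libraries where they do the work, as an engineer would, in place of code of your own. Each camera call takes 0.05 s, during which the arm holds its last target.

## Task

First lay the long car key fob (the one with its blade folded out) flat and lengthwise on the narrow sloped cradle of the fob programmer. Then take the enable key, the one with the round bow, out of the wooden key rack, push it fully home into the programmer's key switch and turn it clockwise to the stop (on), leaving the key in the switch. Do not upset the other key and the things on the desk.

Things in the scene. Friction and masses are not known exactly. Their poses are not given: they have to be found in the camera images.
- fob_mid: middle of the black body (67 x 37 x 15 mm) of the long car fob, 35 g: blade folded out at one end (thin, to 62 mm from here, 6 to 9 mm up), wire ring at the other, 128 mm in all. Lies flat on the desk left of the white key cutter, before or behind the rack. Origin 7.5 mm above the underside; x along the body to the blade end, y across the 37 mm, z out of its top
- programmer: the fob programmer: fixed grey console 100 deep (x), 180 wide (y), 30 mm high, on the desk behind and right of the white key cutter. Origin on the desk under its centre; x away from its front, y to its left. At y = -48 mm stands the round key-switch turret (47 mm across, top at 115 mm), at x = +20, y = +48 mm a post (30 x 16 mm) with the sloped cradle
- cradle: sloped cradle on the programmer's post: rail 24 mm wide, 78 long, 10 thick, sloping down to the console's front by 0.31 rad. Origin at the middle of its top face, 155 mm above the desk; x up the slope, y across, z square out of the top. At x = -38 mm a 5 mm lip. The fob's body, either way round, lies centred on the origin, underside on the rail, length along x
- enable_key: the enable key: plain steel, 93 mm long, 70 g, stands blade down in one of the rack's two slots; round bow 38 mm across, 10 mm thick. Origin at the blade's tip; z up, x across the blade's width, y square to the flat of the bow. Blade 12 x 5 mm, 42 long, last 10 mm tapered to 7 x 2; then collar 22 x 9 x 5, neck 14 x 8, bow from z = 55 to 93 mm. Works either way round
- key_bow (a point): the centre of the enable key's round bow, 74 mm above the tip of the blade; axes as the key's (pinch the 10 mm bow across y)
- rack: wooden key rack, fixed: 104 x 40 mm (foot 110 x 48), 50 mm high, on the desk left of the key cutter. Origin on the desk under its centre; x along the row. Slots at x = -26 and +26 mm, 13.6 x 6.6 mm, 45 deep; each key stands on its collar, blade width along the row
- key_slot (a point): the mouth of the key slot, at the centre of the turret's steel rotor, 115 mm above the desk, flush with the turret's top. x along the slot's length, z up; turns with the rotor. The slot is 13.6 x 6.6 mm and 47 mm deep; the key is home when its collar sits on the rotor, its tip 42 mm below this point
- switch (a joint): angle of the key switch's rotor: near 0 = off (slot along the console's x), grows clockwise seen from above, stop (on) at 1.22 rad. It stays where it is left (friction about 0.06 N m). The key has about 0.13 rad of play in the slot, so the key turns some 1.35 rad from off to the stop
- square_key: spare steel key with a square bow 36 x 36 x 10 mm, stands in the rack and stays there; axes as the enable key's
- small_fob: small black car fob without blade, about 63 x 51 x 13 mm, on the right half of the desk; leave it there
- oil_bottle: white oil bottle with a spout, 41 mm across, 112 mm tall, stands to the right of the programmer; origin under its foot
- padlock: brass padlock, 50 x 57 x 13 mm, in front of the programmer
- key_cutter: the white key cutter, fixed in the middle of the desk between the rack and the programmer: body x 0.34 to 0.55, y -0.10 to 0.20 m in the room, 0.21 m high; vices and levers in front of it down to x = 0.14. On it stands a lamp (x 0.31 to 0.47, y 0.03 to 0.13 m) whose shade reaches 0.48 m above the desk

How it is judged:
By the outcome, as a careful person would: the job done as asked, in the order asked, and still so for the second after the job is handed in, with the robot touching nothing.
It also fails if it takes over 72 s, if anything falls off the work surface, if the arm or the gripper's body presses on something with over 40 N, if the wrist force passes 120 N, or if a joint passes its speed limit or range.

## Working session

There is one attempt and no reset: what is moved stays moved. The work goes in short steps, Python scripts to look and compute and a shell command to move; the robot and the scene stay as the last step left them, time stands still between calls to the robot, and variables do not carry over. Pictures are saved under pics/ and viewed, and the job is handed in when it is done.

```bash
ls; mkdir -p pics; python3 - <<'E'
from workcell import manip
import cv2,numpy as np
np.set_printoptions(precision=4,suppress=True)
print(manip.get_obs())
for n in ["scene","side","wrist"]:
    cv2.imwrite(f"pics/a_{n}.png",manip.camera(n)); print(n,manip.camera_info(n))
E
```

```text
pics
{'clock': 0.0, 'joint_pos': array([-1.2896,  0.3329, -0.0647,  1.4609,  0.0216,  1.3499, -0.0885]), 'joint_velocities': array([-0.0008,  0.0018, -0.0024,  0.0002,  0.0003, -0.0007, -0.0007]), 'tau': array([ -0.0002, -62.5459,   0.0488, -39.1603,   0.0162,   0.0101,
         0.    ]), 'position': array([0.1869, 0.5961, 0.2525]), 'ee_rot': array([ 0.1513,  0.9885, -0.0007, -0.0001]), 'ft_force': array([-0.4262, -0.6167, -0.5666]), 'torque': array([-0.0205,  0.0092, -0.0309]), 'grip_width': 0.9973650255934571}
scene {'K': array([[623.8751,   0.    , 309.0089],
       [  0.    , 623.8751, 239.1616],
       [  0.    ,   0.    ,   1.    ]]), 'camera_from_world': array([[-0.3823, -0.9239,  0.0162,  0.2155],
       [-0.6133,  0.2406, -0.7523,  0.3724],
       [ 0.6912, -0.2976, -0.6586,  1.3142],
       [ 0.    ,  0.    ,  0.    ,  1.    ]])}
side {'K': array([[444.1353,   0.    , 312.4408],
       [  0.    , 444.1353, 239.9723],
       [  0.    ,   0.    ,   1.    ]]), 'camera_from_world': array([[ 0.2581, -0.9659,  0.0197, -0.1051],
       [-0.6855, -0.1975, -0.7008,  0.4384],
       [ 0.6808,  0.1674, -0.7131,  0.7144],
       [ 0.    ,  0.    ,  0.    ,  1.    ]])}
wrist {'K': array([[356.5432,   0.    , 327.8575],
       [  0.    , 356.5432, 239.935 ],
       [  0.    ,   0.    ,   1.    ]]), 'mount': array([[-0.0017, -0.9501, -0.312 ,  0.0811],
       [ 1.    , -0.0015, -0.0011,  0.0003],
       [ 0.0006, -0.312 ,  0.9501, -0.1207],
       [ 0.    ,  0.    ,  0.    ,  1.    ]])}
```

View pics/a_scene.png

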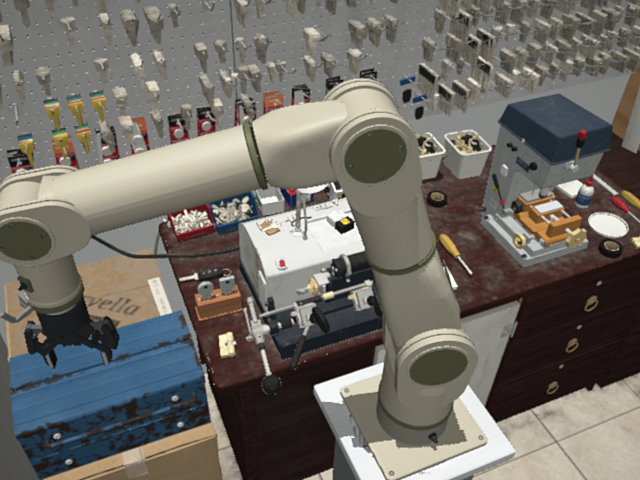

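View pics/a_side.png

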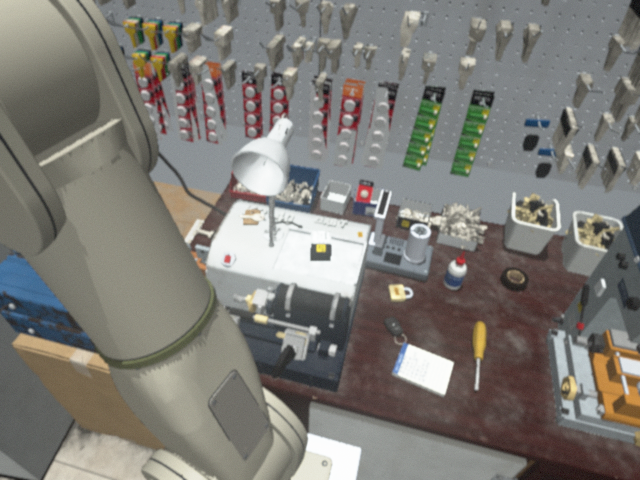

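View pics/a_wrist.png

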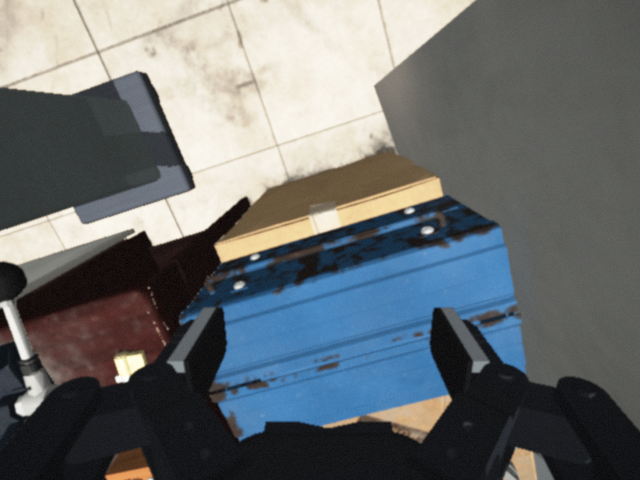

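```bash
python3 - <<'E'
import cv2
a=cv2.imread("pics/a_scene.png"); cv2.imwrite("pics/b1.png",cv2.resize(a[255:365,165:285],None,fx=6,fy=5.4,interpolation=cv2.INTER_CUBIC)[:600,:800])
a=cv2.imread("pics/a_side.png"); cv2.imwrite("pics/b2.png",cv2.resize(a[170:310,350:490],None,fx=4.2,fy=4.2,interpolation=cv2.INTER_CUBIC))
E
```

```text
(no output)
```

View pics/b1.png

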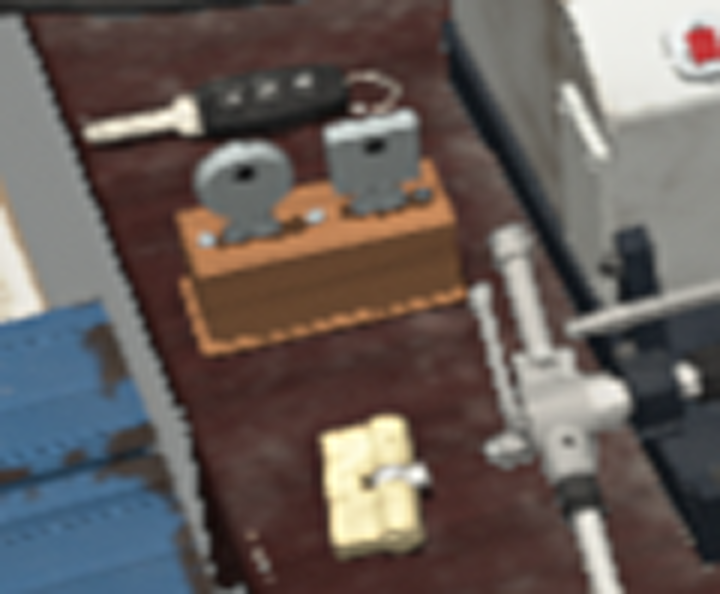

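View pics/b2.png

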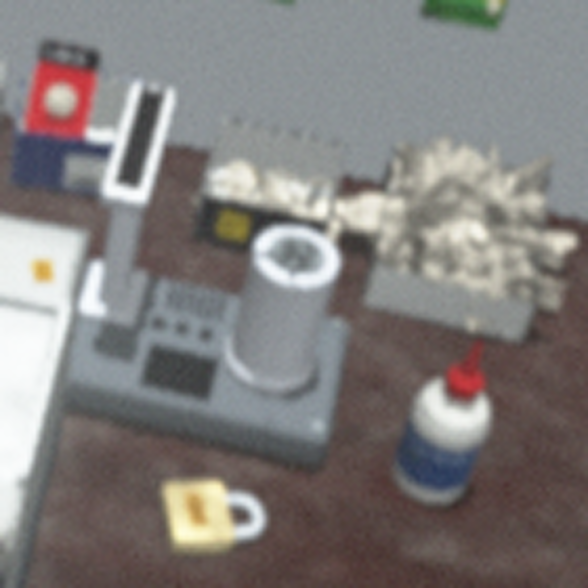

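```bash
cat > h.py <<'E'
import numpy as np
from workcell import manip
from scipy.spatial.transform import Rotation as R
np.set_printoptions(precision=4,suppress=True)
def ray(name,px,z,pose=None):
    ci=manip.camera_info(name)
    d=np.linalg.inv(ci["K"])@np.array([px[0],px[1],1.])
    if name=="wrist":
        p,q=pose; M=ci["mount"]; Rw=R.from_quat(q).as_matrix()
        o=p+Rw@M[:3,3]; d=Rw@M[:3,:3]@d
    else:
        T=np.linalg.inv(ci["camera_from_world"]); o=T[:3,3]; d=T[:3,:3]@d
    return o+d*(z-o[2])/d[2]
def proj(name,P,pose=None):
    ci=manip.camera_info(name); P=np.asarray(P,float)
    if name=="wrist":
        p,q=pose; M=ci["mount"]; Rw=R.from_quat(q).as_matrix()
        c=M[:3,:3].T@(Rw.T@(P-p)-M[:3,3])
    else:
        T=ci["camera_from_world"]; c=T[:3,:3]@P+T[:3,3]
    u=ci["K"]@c; return u[:2]/u[2]
E
python3 - <<'E'
from h import *
b1=lambda x,y:(165+x/6,255+y/5.4)
b2=lambda x,y:(350+x/4.2,170+y/4.2)
for n,p,z in [("fob",(273,98),.012),("tip",(88,132),.0075),("fobL",(200,112),.012),("fobR",(350,88),.012),("rFL",(200,277),.05),("rFR",(460,222),.05),("rBR",(430,160),.05),("rBL",(178,215),.05),("bow",(244,187),.082),("sq",(373,155),.082),("cutterbase",(450,45),0.)]:
    print(n,ray("scene",b1(*p),z))
for n,p,z in [("cr",(141,140),.155),("crTop",(155,85),.167),("crBot",(128,195),.144),("tur",(296,250),.115),("padlock",(200,515),.01),("oil",(435,495),0),("pFL",(68,395),.03),("pFR",(325,450),.03),("pBR",(347,322),.03)]:
    print(n,ray("side",b2(*p),z))
print(manip.get_obs()["clock"])
E
```

```text
fob [0.5584 0.2775 0.012 ]
tip [0.5696 0.356  0.0075]
fobL [0.5606 0.309  0.012 ]
fobR [0.5529 0.2448 0.012 ]
rFL [0.4219 0.342  0.05  ]
rFR [0.4159 0.2371 0.05  ]
rBR [0.4572 0.2366 0.05  ]
rBL [0.4614 0.3405 0.05  ]
bow [0.4373 0.3169 0.082 ]
sq [0.4376 0.2643 0.082 ]
cutterbase [0.578  0.1924 0.    ]
cr [ 0.6338 -0.105   0.155 ]
crTop [ 0.668  -0.1061  0.167 ]
crBot [ 0.6    -0.1045  0.144 ]
tur [ 0.6141 -0.1985  0.115 ]
padlock [ 0.5037 -0.1766  0.01  ]
oil [ 0.5622 -0.3028  0.    ]
pFL [ 0.5523 -0.0926  0.03  ]
pFR [ 0.5514 -0.2365  0.03  ]
pBR [ 0.6542 -0.241   0.03  ]
0.15
```

```bash
cat >> h.py <<'E'
def plan(tp,ty=None,N=None,down=None,step=0.04,q=None,start=None):
    """target pos, tool orientation: jaw yaw ty (deg), tilt down; prints rows"""
    o=manip.get_obs(); p=np.array(o["position"]); Rc=R.from_quat(o["ee_rot"])
    if start is not None: p,Rc=start
    Rt=Rc if ty is None else ori(ty,0 if down is None else down)
    tp=np.array(tp,float); rv=(Rc.inv()*Rt).as_rotvec()
    if N is None: N=int(np.ceil(max(np.linalg.norm(tp-p)/step,np.linalg.norm(rv)/0.13)))
    dR=R.from_rotvec(rv/N); cur=Rc
    print("clock",round(o["clock"],2),"from",p,"delta",tp-p,"rot deg",np.degrees(rv),"N",N)
    for i in range(N):
        s=cur.inv().apply((tp-p)/N)/0.08
        print([round(float(v),3) for v in s],[round(float(v),3) for v in rv/N/(np.pi/4)])
        cur=cur*dR
def ori(jaw,tilt=0):
    """jaw yaw deg; tilt: rotation about world y (rad)"""
    a=np.radians(jaw); y=np.array([np.cos(a),np.sin(a),0]); z=np.array([0,0,-1.]); x=np.cross(y,z)
    Rm=R.from_matrix(np.stack([x,y,z],1))
    return R.from_rotvec([0,tilt,0])*Rm
def st():
    o=manip.get_obs(); y=R.from_quat(o["ee_rot"]).as_matrix()
    print("t",round(o["clock"],2),"p",o["position"],"yaw",np.degrees(np.arctan2(y[1,1],y[0,1])).round(2),"toolz",y[:,2],"F",o["ft_force"],"w",round(o["grip_width"],3),"q",o["joint_pos"])
E
python3 - <<'E'
from h import *
for z in [0.25,.4,.5,.55,.6,.65,.7]: print(z,proj("scene",[.187,.596,z]))
plan([0.50,0.31,0.27],-8)
E
```

```text
0.25 [ 80.9801 359.8193]
0.4 [ 60.0286 301.4864]
0.5 [ 43.6059 255.7628]
0.55 [ 34.4971 230.4022]
0.6 [ 24.6994 203.1238]
0.65 [ 14.1318 173.7016]
0.7 [  2.6996 141.8724]
clock 0.15 from [0.1869 0.5961 0.2527] delta [ 0.3131 -0.2861  0.0173] rot deg [-0.0517  0.0444 80.5977] N 11
[-0.437, -0.204, -0.019] [-0.0, 0.0, 0.163]
[-0.459, -0.146, -0.019] [-0.0, 0.0, 0.163]
[-0.474, -0.087, -0.02] [-0.0, 0.0, 0.163]
[-0.481, -0.026, -0.02] [-0.0, 0.0, 0.163]
[-0.481, 0.036, -0.02] [-0.0, 0.0, 0.163]
[-0.472, 0.097, -0.02] [-0.0, 0.0, 0.163]
[-0.456, 0.156, -0.02] [-0.0, 0.0, 0.163]
[-0.432, 0.213, -0.02] [-0.0, 0.0, 0.163]
[-0.402, 0.267, -0.02] [-0.0, 0.0, 0.163]
[-0.364, 0.316, -0.02] [-0.0, 0.0, 0.163]
[-0.321, 0.36, -0.02] [-0.0, 0.0, 0.163]
```

```bash
python3 -m crank '[[1,[-0.437,-0.204,-0.019],[0,0,0.163]],[1,[-0.459,-0.146,-0.019],[0,0,0.163]],[1,[-0.474,-0.087,-0.02],[0,0,0.163]],[1,[-0.481,-0.026,-0.02],[0,0,0.163]],[1,[-0.481,0.036,-0.02],[0,0,0.163]]]' 40
python3 -m crank '[[1,[-0.472,0.097,-0.02],[0,0,0.163]],[1,[-0.456,0.156,-0.02],[0,0,0.163]],[1,[-0.432,0.213,-0.02],[0,0,0.163]],[1,[-0.402,0.267,-0.02],[0,0,0.163]],[1,[-0.364,0.316,-0.02],[0,0,0.163]]]'
python3 -m crank '[[1,[-0.32,0.36,-0.02],[0,0,0.163]],[1,[0,0,0],[0,0,0]],[1,[0,0,0],[0,0,0]],[1,[0,0,0],[0,0,0]],[1,[0,0,0],[0,0,0]]]'
python3 - <<'E'
from h import *
import cv2
st(); o=manip.get_obs()
im=manip.camera("wrist"); cv2.imwrite("pics/c_wrist.png",im)
np.savez("c_pose.npz",p=o["position"],q=o["ee_rot"])
E
```

```text
clock: 0.65
position: [0.3301, 0.465, 0.2611]
ee_rot: [0.457, 0.889, -0.0, -0.0]
ft_force: [1.0, 0.5, 0.4]
grip_width: 0.998
clock: 1.15
position: [0.4723, 0.3347, 0.2691]
ee_rot: [0.714, 0.701, -0.0, -0.0]
ft_force: [0.3, 0.4, -0.5]
grip_width: 0.998
clock: 1.65
position: [0.4989, 0.3112, 0.2706]
ee_rot: [0.754, 0.657, -0.0, -0.0]
ft_force: [-0.4, 0.5, 0.5]
grip_width: 0.998
t 1.65 p [0.4989 0.3112 0.2706] yaw -7.93 toolz [-0.0006  0.0003 -1.    ] F [-0.35    0.5024  0.4571] w 0.998 q [-0.9131  0.2424  0.3335  1.5555 -0.081   1.3576 -0.7099]
```

View pics/c_wrist.png

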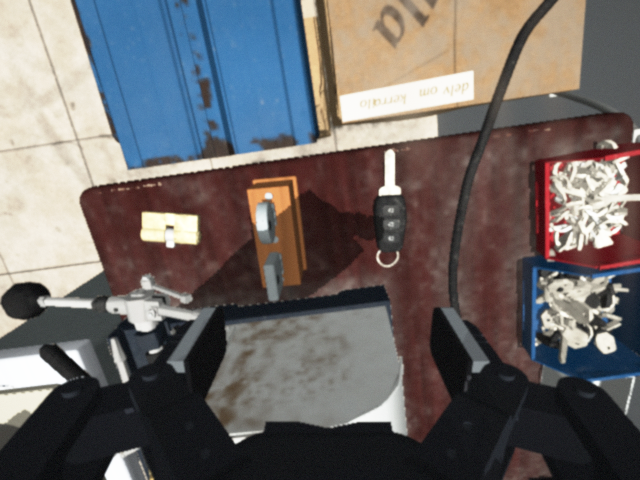

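```bash
python3 - <<'E'
import cv2
a=cv2.imread("pics/c_wrist.png"); cv2.imwrite("pics/c2.png",cv2.resize(a[140:310,225:425],None,fx=3.5,fy=3.5,interpolation=cv2.INTER_CUBIC))
E
```

```text
(no output)
```

View pics/c2.png

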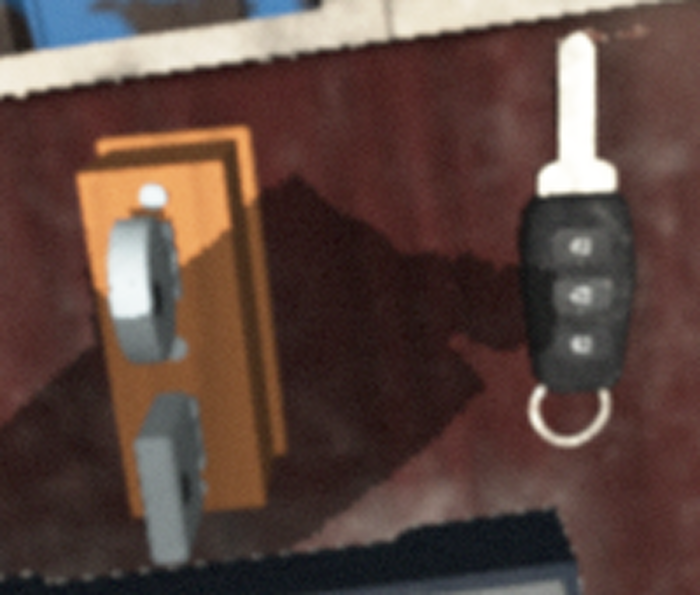

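```bash
python3 - <<'E'
from h import *
d=np.load("c_pose.npz"); pose=(d["p"],d["q"])
c=lambda x,y:(225+x/3.5,140+y/3.5)
for n,p,z in [("fobTop",(578,195),.011),("fobBot",(576,390),.011),("L",(522,280),.009),("Rr",(633,280),.009),("tip",(577,33),.0075),("ring",(569,445),.004),
 ("TL",(77,175),.05),("TR",(224,158),.05),("BR",(267,505),.05),("BL",(132,517),.05),("bowTopNear",(140,218),.09),("bowTopFar",(145,360),.08),("bowtopmid",(135,290),.101),("sqNear",(138,437),.099),("sqFar",(155,562),.099)]:
    print(n,ray("wrist",c(*p),z,pose))
E
```

```text
fobTop [0.5649 0.3076 0.011 ]
fobBot [0.5588 0.2439 0.011 ]
L [0.5453 0.2825 0.009 ]
Rr [0.5801 0.2776 0.009 ]
tip [0.5693 0.3558 0.0075]
ring [0.5557 0.222  0.004 ]
TL [0.4231 0.341  0.05  ]
TR [0.464 0.34  0.05 ]
BR [0.4587 0.2353 0.05  ]
BL [0.4177 0.237  0.05  ]
bowTopNear [0.4463 0.3343 0.09  ]
bowTopFar [0.4381 0.2948 0.08  ]
bowtopmid [0.4439 0.3192 0.101 ]
sqNear [0.4367 0.2808 0.099 ]
sqFar [0.4343 0.2456 0.099 ]
```

```bash
python3 - <<'E'
from h import *
plan([0.5622,0.2762,0.12],-5.8)
plan([0.5622,0.2762,0.0235],-5.8,N=5,start=(np.array([0.5622,0.2762,0.12]),ori(-5.8)))
E
```

```text
clock 1.7 from [0.499  0.3111 0.2706] delta [ 0.0632 -0.0349 -0.1506] rot deg [-0.025  -0.0104 -2.1524] N 5
[-0.065, 0.169, 0.376] [-0.0, -0.0, -0.01]
[-0.066, 0.168, 0.377] [-0.0, -0.0, -0.01]
[-0.067, 0.168, 0.377] [-0.0, -0.0, -0.01]
[-0.068, 0.167, 0.377] [-0.0, -0.0, -0.01]
[-0.07, 0.167, 0.377] [-0.0, -0.0, -0.01]
clock 1.7 from [0.5622 0.2762 0.12  ] delta [ 0.      0.     -0.0965] rot deg [0. 0. 0.] N 5
[0.0, 0.0, 0.241] [0.0, 0.0, 0.0]
[0.0, 0.0, 0.241] [0.0, 0.0, 0.0]
[0.0, 0.0, 0.241] [0.0, 0.0, 0.0]
[0.0, 0.0, 0.241] [0.0, 0.0, 0.0]
[0.0, 0.0, 0.241] [0.0, 0.0, 0.0]
```

```bash
python3 -m crank '[[0.6,[-0.065,0.169,0.376],[0,0,-0.01]],[0.6,[-0.066,0.168,0.377],[0,0,-0.01]],[0.6,[-0.067,0.168,0.377],[0,0,-0.01]],[0.6,[-0.068,0.167,0.377],[0,0,-0.01]],[0.6,[-0.07,0.167,0.377],[0,0,-0.01]]]' 40
python3 -m crank '[[0.6,[0,0,0.2],[0,0,0]],[0.6,[0,0,0.2],[0,0,0]],[0.6,[0,0,0.1],[0,0,0]],[0.6,[0,0,0],[0,0,0]],[0.6,[0,0,0],[0,0,0]]]'
python3 - <<'E'
from h import *
import cv2
st(); o=manip.get_obs()
im=manip.camera("wrist"); cv2.imwrite("pics/d_wrist.png",im)
np.savez("d_pose.npz",p=o["position"],q=o["ee_rot"])
E
```

```text
clock: 2.2
position: [0.563, 0.2756, 0.1189]
ee_rot: [0.742, 0.671, 0.0, -0.0]
ft_force: [0.8, 0.4, 0.1]
grip_width: 0.799
clock: 2.7
position: [0.5632, 0.2758, 0.0811]
ee_rot: [0.742, 0.67, 0.001, -0.0]
ft_force: [-0.2, -0.9, 0.3]
grip_width: 0.803
t 2.7 p [0.5632 0.2758 0.0811] yaw -5.8 toolz [ 0.0011  0.001  -1.    ] F [-0.2084 -0.94    0.2641] w 0.803 q [-0.7811  0.4926  0.3257  1.6544 -0.1787  1.0225 -0.4993]
```

View pics/d_wrist.png

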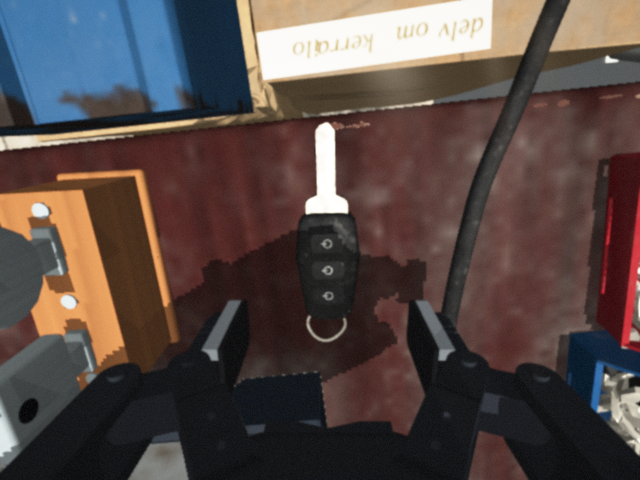

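```bash
python3 - <<'E'
from h import *
d=np.load("d_pose.npz"); pose=(d["p"],d["q"])
for n,p,z in [("top",(327,213),.010),("bot",(328,318),.010),("L",(298,255),.009),("R",(359,255),.009),("tip",(325,124),.0075),("ring",(327,341),.004)]:
    print(n,ray("wrist",p,z,pose))
print(proj("wrist",[.563,.2758,.0],pose))
E
```

```text
top [0.5651 0.309  0.01  ]
bot [0.5589 0.2435 0.01  ]
L [0.5459 0.2857 0.009 ]
R [0.5809 0.282  0.009 ]
tip [0.5689 0.3556 0.0075]
ring [0.5562 0.2233 0.004 ]
[329.1868 262.2082]
```

```bash
python3 -m crank '[[0.6,[-0.005,-0.008,0.2],[0,0,0]],[0.6,[0,0,0.2],[0,0,0]],[0.6,[0,0,0.17],[0,0,0]],[0.6,[0,0,0.1],[0,0,0]],[0.6,[0,0,0.05],[0,0,0]]]'
python3 -m crank '[[-0.4,[0,0,0],[0,0,0]],[-0.4,[0,0,0],[0,0,0]],[-0.4,[0,0,0],[0,0,0]],[-0.4,[0,0,0],[0,0,0]],[-0.4,[0,0,0],[0,0,0]]]' 40
python3 - <<'E'
from h import *
import cv2
st(); o=manip.get_obs()
E
```

```text
clock: 3.25
position: [0.5618, 0.2743, 0.0209]
ee_rot: [0.742, 0.67, -0.001, -0.0]
ft_force: [1.2, 0.1, 0.8]
grip_width: 0.804
clock: 3.75
position: [0.5629, 0.2748, 0.0233]
ee_rot: [0.742, 0.67, 0.001, 0.0]
ft_force: [-0.2, -1.0, 6.8]
grip_width: 0.393
t 3.75 p [0.5629 0.2748 0.0233] yaw -5.85 toolz [ 0.0012  0.0008 -1.    ] F [-0.156  -0.9732  6.7817] w 0.393 q [-0.7651  0.5659  0.3069  1.6857 -0.2052  0.9202 -0.4806]
```

```bash
python3 -m crank '[[-1,[0,0,-0.05],[0,0,0]],[-1,[0,0,-0.2],[0,0,0]],[-1,[0,0,-0.4],[0,0,0]],[-1,[0,0,-0.5],[0,0,0]],[-1,[0,0,-0.5],[0,0,0]]]' 40
python3 -m crank '[[-1,[0,0,-0.5],[0,0,0]],[-1,[0,0,-0.5],[0,0,0]],[-1,[0,0,-0.5],[0,0,0]],[-1,[0,0,-0.5],[0,0,0]],[-1,[0,0,-0.3],[0,0,0]]]'
python3 - <<'E'
from h import *
import cv2
o=manip.get_obs()
im=manip.camera("wrist"); cv2.imwrite("pics/e_wrist.png",im)
np.savez("e_pose.npz",p=o["position"],q=o["ee_rot"]);st()
E
```

```text
clock: 4.25
position: [0.5622, 0.2744, 0.1568]
ee_rot: [0.742, 0.67, 0.0, 0.0]
ft_force: [-0.0, 1.6, 0.1]
grip_width: 0.391
clock: 4.75
position: [0.5626, 0.2744, 0.3434]
ee_rot: [0.742, 0.67, 0.002, 0.0]
ft_force: [0.5, -1.2, -0.0]
grip_width: 0.391
t 4.8 p [0.5633 0.2747 0.3465] yaw -5.86 toolz [ 0.0072  0.0048 -1.    ] F [-0.1957 -0.6382  2.6131] w 0.392 q [-0.8117  0.3068  0.3768  1.3272 -0.1127  1.5197 -0.5484]
```

View pics/e_wrist.png

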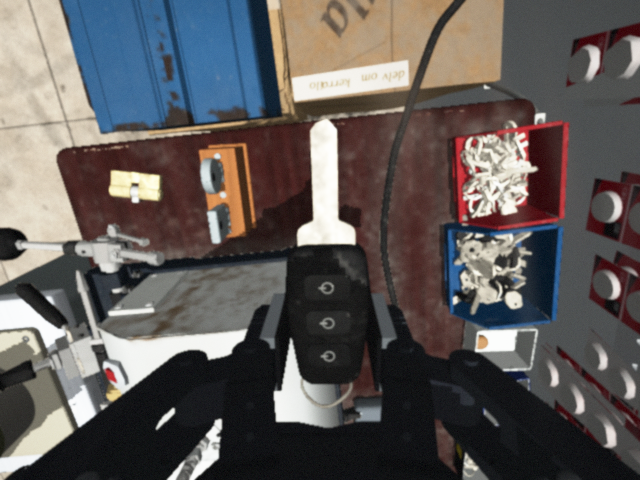

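```bash
python3 - <<'E'
from h import *
d=np.load("e_pose.npz"); pose=(d["p"],d["q"])
Rw=R.from_quat(d["q"])
def tool(px,zt):
    ci=manip.camera_info("wrist");M=ci["mount"];v=M[:3,:3]@np.linalg.inv(ci["K"])@[px[0],px[1],1.];o=M[:3,3]
    return o+v*(zt-o[2])/v[2]
for n,p,z in [("top",(328,246),.0133),("bot",(327,383),.0133),("L",(287,320),.0145),("R",(369,320),.0145),("tip",(323,122),.0158),("ring",(326,406),.0158)]: print(n,tool(p,z))
plan([.625,-.10,.38],90,N=15)
E
```

```text
top [ 0.0339 -0.001   0.0133]
bot [-0.0322 -0.0015  0.0133]
L [-0.0002 -0.0187  0.0145]
R [-0.0003  0.0167  0.0145]
tip [ 0.0808 -0.0027  0.0158]
ring [-0.0476 -0.002   0.0158]
clock 4.8 from [0.5633 0.2747 0.3465] delta [ 0.0617 -0.3747  0.0335] rot deg [  0.5514   0.0805 -95.8562] N 15
[-0.305, 0.083, -0.029] [0.001, 0.0, -0.142]
[-0.313, 0.049, -0.029] [0.001, 0.0, -0.142]
[-0.316, 0.014, -0.029] [0.001, 0.0, -0.142]
[-0.316, -0.022, -0.029] [0.001, 0.0, -0.142]
[-0.311, -0.057, -0.029] [0.001, 0.0, -0.142]
[-0.303, -0.091, -0.029] [0.001, 0.0, -0.142]
[-0.291, -0.124, -0.029] [0.001, 0.0, -0.142]
[-0.275, -0.156, -0.029] [0.001, 0.0, -0.142]
[-0.256, -0.186, -0.029] [0.001, 0.0, -0.142]
[-0.234, -0.213, -0.029] [0.001, 0.0, -0.142]
[-0.209, -0.238, -0.029] [0.001, 0.0, -0.142]
[-0.181, -0.259, -0.029] [0.001, 0.0, -0.142]
[-0.151, -0.278, -0.028] [0.001, 0.0, -0.142]
[-0.119, -0.293, -0.028] [0.001, 0.0, -0.142]
[-0.086, -0.305, -0.028] [0.001, 0.0, -0.142]
```

```bash
python3 -m crank '[[-1,[-0.305,0.083,-0.029],[0,0,-0.142]],[-1,[-0.313,0.049,-0.029],[0,0,-0.142]],[-1,[-0.316,0.014,-0.029],[0,0,-0.142]],[-1,[-0.316,-0.022,-0.029],[0,0,-0.142]],[-1,[-0.311,-0.057,-0.029],[0,0,-0.142]]]' 40
python3 -m crank '[[-1,[-0.303,-0.091,-0.029],[0,0,-0.142]],[-1,[-0.291,-0.124,-0.029],[0,0,-0.142]],[-1,[-0.275,-0.156,-0.029],[0,0,-0.142]],[-1,[-0.256,-0.186,-0.029],[0,0,-0.142]],[-1,[-0.234,-0.213,-0.029],[0,0,-0.142]]]'
python3 -m crank '[[-1,[-0.209,-0.238,-0.029],[0,0,-0.142]],[-1,[-0.181,-0.259,-0.029],[0,0,-0.142]],[-1,[-0.151,-0.278,-0.028],[0,0,-0.142]],[-1,[-0.119,-0.293,-0.028],[0,0,-0.142]],[-1,[-0.086,-0.305,-0.028],[0,0,-0.142]]]'
python3 - <<'E'
from h import *
import cv2
o=manip.get_obs()
im=manip.camera("wrist"); cv2.imwrite("pics/f_wrist.png",im);cv2.imwrite("pics/f_side.png",manip.camera("side"));
np.savez("f_pose.npz",p=o["position"],q=o["ee_rot"]);st()
E
```

```text
clock: 5.3
position: [0.5828, 0.1485, 0.351]
ee_rot: [0.527, 0.85, 0.0, 0.0]
ft_force: [-0.7, -0.4, -1.5]
grip_width: 0.39
clock: 5.8
position: [0.6033, 0.0237, 0.3626]
ee_rot: [0.273, 0.962, 0.0, 0.0]
ft_force: [-0.2, -0.7, 0.5]
grip_width: 0.391
clock: 6.3
position: [0.6238, -0.1011, 0.3739]
ee_rot: [-0.002, 1.0, 0.0, 0.0]
ft_force: [0.4, 0.2, 0.7]
grip_width: 0.386
t 6.4 p [ 0.6235 -0.1046  0.374 ] yaw 89.88 toolz [ 0.0007 -0.002  -1.    ] F [ 0.5939  0.2488 -0.5493] w 0.39 q [-0.1876  0.3259  0.3848  1.2485 -0.1186  1.5884  1.7453]
```

View pics/f_wrist.png

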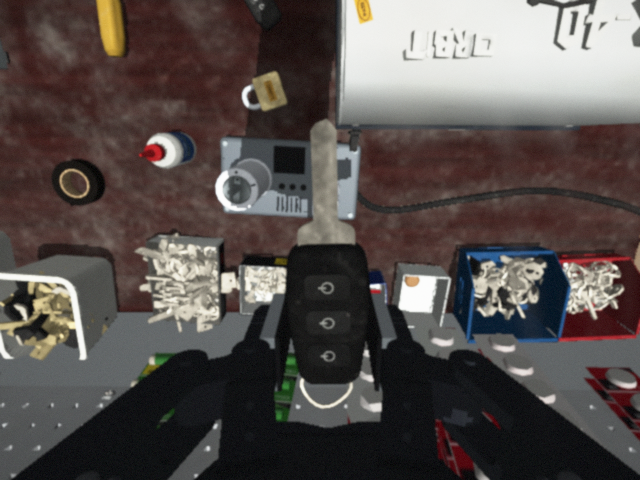

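View pics/f_side.png

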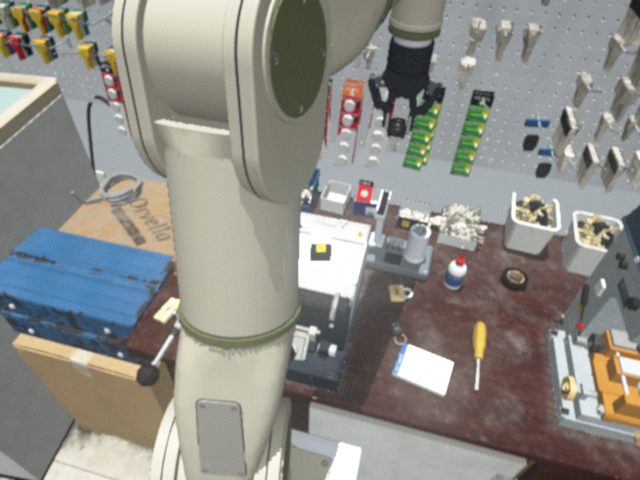

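```bash
python3 - <<'E'
import cv2
a=cv2.imread("pics/f_wrist.png"); cv2.imwrite("pics/f2.png",cv2.resize(a[120:230,205:375],None,fx=4.5,fy=4.5,interpolation=cv2.INTER_CUBIC))
E
```

```text
(no output)
```

View pics/f2.png

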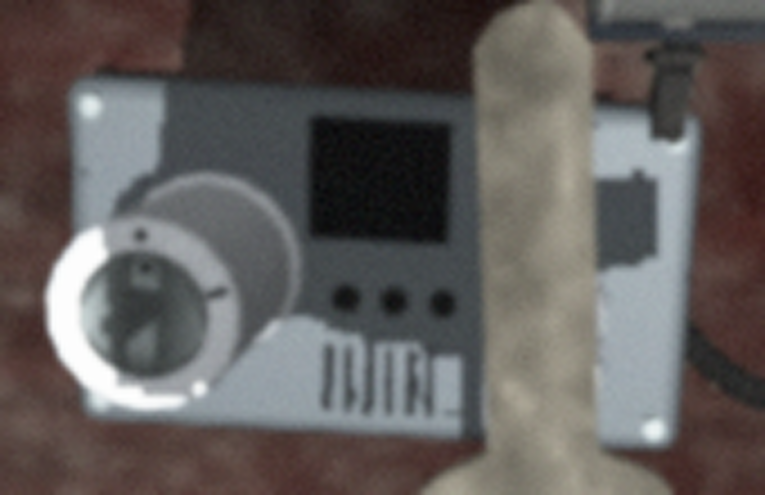

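```bash
python3 - <<'E'
from h import *
d=np.load("f_pose.npz"); pose=(d["p"],d["q"])
c=lambda x,y:(205+x/4.5,120+y/4.5)
for n,p,z in [("FR",(72,80),.03),("BR",(90,418),.03),("BL",(675,447),.03),("FL",(698,115),.03),("tur",(143,312),.115),("rot",(145,314),.115),("s1",(89,106),.03),("s2",(677,143),.03),("s3",(654,430),.03)]: print(n,ray("wrist",c(*p),z,pose))
E
```

```text
FR [ 0.5611 -0.235   0.03  ]
BR [ 0.6579 -0.2385  0.03  ]
BL [ 0.6663 -0.0642  0.03  ]
FL [ 0.5701 -0.0603  0.03  ]
tur [ 0.6109 -0.1984  0.115 ]
rot [ 0.6114 -0.198   0.115 ]
s1 [ 0.5681 -0.2309  0.03  ]
s2 [ 0.5778 -0.066   0.03  ]
s3 [ 0.6611 -0.0706  0.03  ]
```

```bash
cat >> h.py <<'E'
PY=np.radians(-2.9)
C=np.array([.6355,-.1033,.155]); TUR=np.array([.6122,-.1978,.115])
Rc_=R.from_rotvec([0,0,PY])*ori(90,-.31)
n_=-Rc_.as_matrix()[:,2]
def ctgt(h): return C+n_*(.0233+h)-Rc_.apply([.0008,-.001,0])
def plan2(tp,Rt,N,start=None):
    o=manip.get_obs(); p=np.array(o["position"]); Rc=R.from_quat(o["ee_rot"])
    if start is not None: p,Rc=start
    rv=(Rc.inv()*Rt).as_rotvec(); dR=R.from_rotvec(rv/N); cur=Rc
    print("clock",round(o["clock"],2),"from",p,"delta",tp-p,"rot",np.degrees(rv))
    for i in range(N):
        print((cur.inv().apply((tp-p)/N)/0.08).round(3).tolist(),(rv/N/(np.pi/4)).round(3).tolist()); cur=cur*dR
E
python3 - <<'E'
from h import *
print(n_,ctgt(0)); plan2(ctgt(.09),Rc_,5)
plan2(ctgt(.02),Rc_,5,(ctgt(.09),Rc_))
E
```

```text
[-0.3047  0.0154  0.9523] [ 0.6292 -0.102   0.1774]
clock 6.4 from [ 0.6235 -0.1046  0.374 ] delta [-0.0217  0.004  -0.1108] rot [  0.3174 -17.7177   2.7764]
[0.054, 0.01, 0.277] [0.001, -0.079, 0.012]
[0.072, 0.01, 0.273] [0.001, -0.079, 0.012]
[0.088, 0.01, 0.268] [0.001, -0.079, 0.012]
[0.105, 0.009, 0.262] [0.001, -0.079, 0.012]
[0.121, 0.008, 0.255] [0.001, -0.079, 0.012]
clock 6.4 from [ 0.6018 -0.1006  0.2631] delta [ 0.0213 -0.0011 -0.0667] rot [0. 0. 0.]
[0.0, -0.0, 0.175] [0.0, 0.0, 0.0]
[0.0, -0.0, 0.175] [0.0, 0.0, 0.0]
[0.0, -0.0, 0.175] [0.0, 0.0, 0.0]
[0.0, -0.0, 0.175] [0.0, 0.0, 0.0]
[0.0, -0.0, 0.175] [0.0, 0.0, 0.0]
```

```bash
python3 -m crank '[[-1,[0.054,0.01,0.277],[0,-0.079,0.012]],[-1,[0.072,0.01,0.273],[0,-0.079,0.012]],[-1,[0.088,0.01,0.268],[0,-0.079,0.012]],[-1,[0.105,0.009,0.262],[0,-0.079,0.012]],[-1,[0.121,0.008,0.255],[0,-0.079,0.012]]]' 40
python3 -m crank '[[-1,[0,0,0],[0,0,0]],[-1,[0,0,0],[0,0,0]],[-1,[0,0,0],[0,0,0]],[-1,[0,0,0],[0,0,0]],[-1,[0,0,0],[0,0,0]]]'
python3 - <<'E'
from h import *
import cv2
o=manip.get_obs();st()
cv2.imwrite("pics/g_wrist.png",manip.camera("wrist"));cv2.imwrite("pics/g_side.png",cv2.resize(manip.camera("side")[80:300,320:500],None,fx=3.3,fy=2.7,interpolation=cv2.INTER_CUBIC))
np.savez("g_pose.npz",p=o["position"],q=o["ee_rot"])
plan2(ctgt(.02),Rc_,5)
E
```

```text
clock: 6.9
position: [0.602, -0.0948, 0.2622]
ee_rot: [0.024, 0.987, 0.001, 0.156]
ft_force: [0.5, -0.3, -0.7]
grip_width: 0.391
clock: 7.4
position: [0.6033, -0.0957, 0.2631]
ee_rot: [0.023, 0.988, -0.0, 0.155]
ft_force: [1.0, -0.2, -0.7]
grip_width: 0.393
t 7.4 p [ 0.6033 -0.0957  0.2631] yaw 87.35 toolz [ 0.3059 -0.0074 -0.952 ] F [ 0.9555 -0.2034 -0.6826] w 0.393 q [-0.2421  0.0819  0.3568  1.7777 -0.0659  0.9779  1.6609]
clock 7.5 from [ 0.6029 -0.0957  0.2626] delta [ 0.0202 -0.006  -0.0661] rot [0.4655 0.0199 0.1106]
[0.002, -0.014, 0.173] [0.002, 0.0, 0.0]
[0.002, -0.014, 0.173] [0.002, 0.0, 0.0]
[0.002, -0.013, 0.173] [0.002, 0.0, 0.0]
[0.002, -0.013, 0.173] [0.002, 0.0, 0.0]
[0.002, -0.013, 0.173] [0.002, 0.0, 0.0]
```

View pics/g_wrist.png

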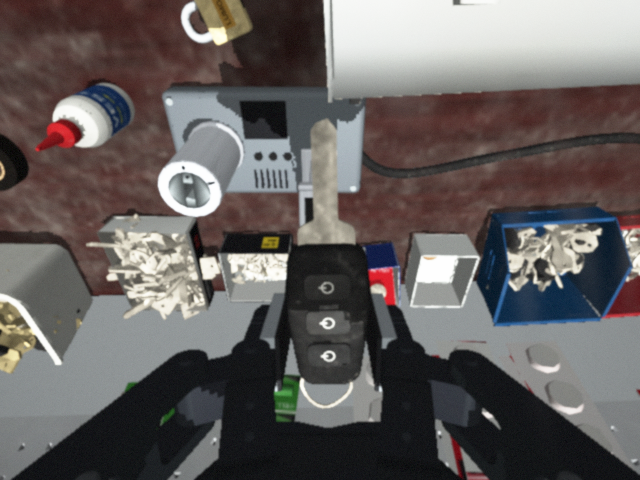

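View pics/g_side.png

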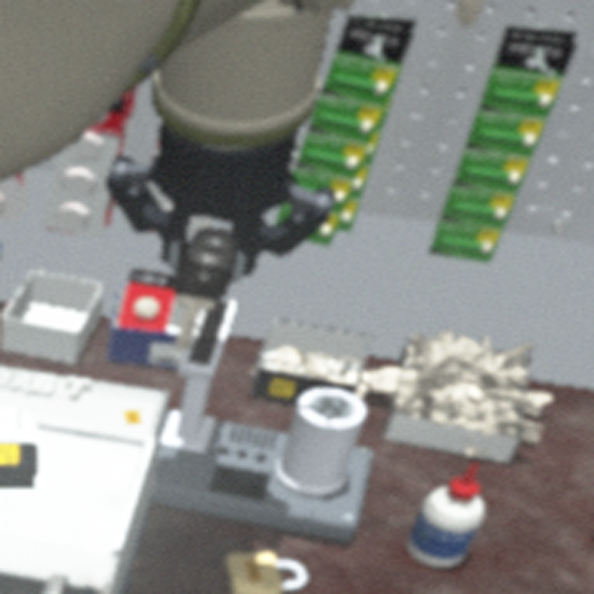

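```bash
python3 - <<'E'
from h import *
import cv2
d=np.load("g_pose.npz"); pose=(d["p"],d["q"])
X=-Rc_.as_matrix()[:,0]; Y=np.cross(n_,X)
for dC in [C,np.array([.634,-.105,.155]),np.array([.6363,-.1026,.155])]:
    for x,y,z in [(-.039,.012,.005),(-.039,-.012,.005),(.039,-.012,0)]:
        P=dC+X*x+Y*y+n_*z; print(proj("wrist",P,pose),proj("side",P))
    print(proj("wrist",dC-[.0024-.0+.02,.0959,.04],pose))
print(proj("wrist",TUR,pose),"turret")
a=cv2.imread("pics/g_wrist.png"); cv2.imwrite("pics/g2.png",cv2.resize(a[140:260,260:400],None,fx=5.5,fy=5,interpolation=cv2.INTER_CUBIC))
E
```

```text
[335.5697 187.8808] [373.8453 214.616 ]
[298.3273 187.9081] [384.3288 216.9752]
[301.5498 293.653 ] [391.8857 190.0907]
[189.3059 192.6365]
[332.8429 185.9156] [374.4832 215.189 ]
[295.4615 185.9417] [384.9835 217.5541]
[299.0182 292.2537] [392.5263 190.6146]
[186.5088 190.9677]
[336.6962 188.9377] [373.5964 214.3282]
[299.5279 188.9657] [384.0717 216.6845]
[302.6099 294.4068] [391.6331 189.8277]
[190.5189 193.5348]
[190.8213 191.4889] turret
```

View pics/g2.png

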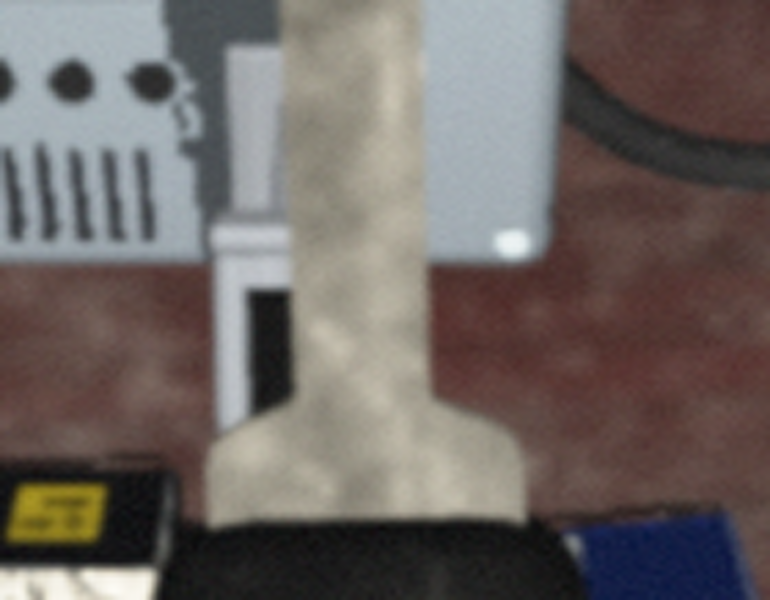

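```bash
sed -i 's/^C=np.array(\[.6355,-.1033/C=np.array([.6343,-.1034/' h.py; python3 - <<'E'
from h import *
plan2(ctgt(.012),Rc_,5)
E
```

```text
clock 7.5 from [ 0.6029 -0.0957  0.2626] delta [ 0.0214 -0.0062 -0.0737] rot [0.4655 0.0199 0.1106]
[0.005, -0.014, 0.192] [0.002, 0.0, 0.0]
[0.005, -0.014, 0.192] [0.002, 0.0, 0.0]
[0.005, -0.014, 0.192] [0.002, 0.0, 0.0]
[0.005, -0.013, 0.192] [0.002, 0.0, 0.0]
[0.005, -0.013, 0.192] [0.002, 0.0, 0.0]
```

```bash
python3 -m crank '[[-1,[0.005,-0.014,0.192],[0.002,0,0]],[-1,[0.005,-0.014,0.192],[0.002,0,0]],[-1,[0.005,-0.014,0.192],[0.002,0,0]],[-1,[0.005,-0.014,0.192],[0.002,0,0]],[-1,[0.005,-0.013,0.192],[0.002,0,0]]]' 40
python3 -m crank '[[-1,[0,0,0],[0,0,0]],[-1,[0,0,0],[0,0,0]],[-1,[0,0,0],[0,0,0]],[-1,[0,0,0],[0,0,0]],[-1,[0,0,0],[0,0,0]]]'
python3 - <<'E'
from h import *
import cv2
st()
cv2.imwrite("pics/h_wrist.png",manip.camera("wrist"));cv2.imwrite("pics/h_side.png",cv2.resize(manip.camera("side")[150:250,340:460],None,fx=5,fy=5,interpolation=cv2.INTER_CUBIC))
plan2(ctgt(.0),Rc_,5)
E
```

```text
clock: 8.0
position: [0.6238, -0.102, 0.1865]
ee_rot: [0.024, 0.988, -0.004, 0.154]
ft_force: [-0.5, -0.2, -0.1]
grip_width: 0.391
clock: 8.5
position: [0.624, -0.1018, 0.1891]
ee_rot: [0.024, 0.988, -0.004, 0.155]
ft_force: [-0.3, 0.6, 0.1]
grip_width: 0.39
t 8.5 p [ 0.624  -0.1018  0.1891] yaw 87.22 toolz [ 0.3058 -0.0148 -0.952 ] F [-0.3447  0.6321  0.0842] w 0.39 q [-0.2209  0.1949  0.3566  1.8207 -0.121   0.8302  1.709 ]
clock 8.6 from [ 0.6239 -0.1018  0.1889] delta [ 0.0042 -0.0003 -0.0114] rot [0.0356 0.0448 0.1111]
[-0.001, -0.0, 0.03] [0.0, 0.0, 0.0]
[-0.001, -0.0, 0.03] [0.0, 0.0, 0.0]
[-0.001, -0.0, 0.03] [0.0, 0.0, 0.0]
[-0.001, -0.0, 0.03] [0.0, 0.0, 0.0]
[-0.001, -0.0, 0.03] [0.0, 0.0, 0.0]
```

View pics/h_side.png

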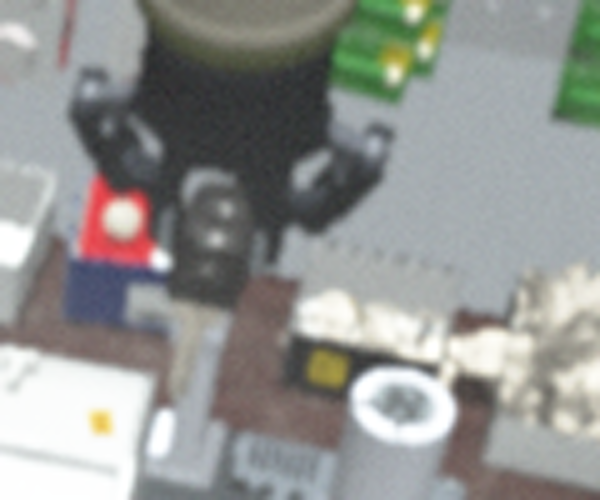

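View pics/h_wrist.png

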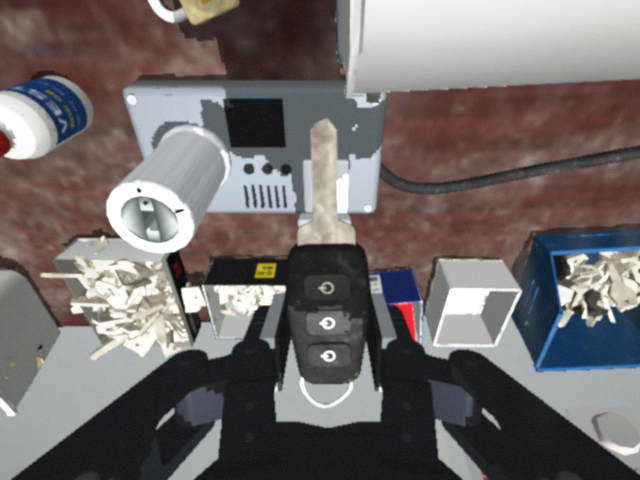

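```bash
python3 -m crank '[[-1,[0,0,0.05],[0,0,0]],[-1,[0,0,0.05],[0,0,0]],[-1,[0,0,0.03],[0,0,0]],[-1,[0,0,0],[0,0,0]],[-1,[0,0,0],[0,0,0]]]' 40
python3 -m crank '[[-1,[0,0,0.01],[0,0,0]],[-1,[0,0,0.01],[0,0,0]],[-1,[0,0,0],[0,0,0]],[-1,[0,0,0],[0,0,0]],[-1,[0,0,0],[0,0,0]]]'
python3 - <<'E'
from h import *
st();plan2(ctgt(.0),Rc_,1)
E
```

```text
clock: 9.1
position: [0.6269, -0.102, 0.1784]
ee_rot: [0.024, 0.988, -0.004, 0.154]
ft_force: [0.5, 0.2, -0.5]
grip_width: 0.394
clock: 9.6
position: [0.6274, -0.102, 0.1771]
ee_rot: [0.024, 0.988, -0.004, 0.154]
ft_force: [-0.7, -0.5, -0.3]
grip_width: 0.392
t 9.6 p [ 0.6274 -0.102   0.1771] yaw 87.22 toolz [ 0.3049 -0.0149 -0.9523] F [-0.6513 -0.4842 -0.2779] w 0.392 q [-0.2165  0.2159  0.3541  1.8241 -0.1323  0.8084  1.7174]
clock 9.6 from [ 0.6274 -0.102   0.1771] delta [ 0.0006 -0.0001  0.0004] rot [0.0296 0.0122 0.1156]
[-0.008, -0.001, -0.002] [0.001, 0.0, 0.003]
```

```bash
python3 -m crank '[[-1,[0,0,0.015],[0,0,0]],[-1,[0,0,0],[0,0,0]],[-1,[0,0,0.01],[0,0,0]],[-1,[0,0,0],[0,0,0]],[-1,[0,0,0],[0,0,0]]]' 40
python3 -c "
from h import *
st()"
```

```text
clock: 10.1
position: [0.6279, -0.1021, 0.1763]
ee_rot: [0.024, 0.988, -0.004, 0.155]
ft_force: [-11.1, 2.0, 13.4]
grip_width: 0.39
t 10.1 p [ 0.6279 -0.1021  0.1763] yaw 87.21 toolz [ 0.305  -0.0144 -0.9522] F [-11.0734   1.98    13.3521] w 0.39 q [-0.2156  0.2176  0.3538  1.8239 -0.1341  0.807   1.7188]
```

```bash
python3 -m crank '[[-1,[0,0,-0.008],[0,0,0]],[-1,[0,0,0],[0,0,0]],[-0.15,[0,0,0],[0,0,0]],[-0.1,[0,0,0],[0,0,0]],[0.1,[0,0,0],[0,0,0]]]' 20
python3 -m crank '[[0.2,[0,0,0],[0,0,0]],[0.2,[0,0,0],[0,0,0]],[0.2,[0,0,0],[0,0,0]],[0.2,[0,0,0],[0,0,0]],[0.2,[0,0,0],[0,0,0]]]'
python3 - <<'E'
from h import *
import cv2
st()
o=manip.get_obs();np.savez("i_pose.npz",p=o["position"],q=o["ee_rot"])
cv2.imwrite("pics/i_wrist.png",manip.camera("wrist"))
E
```

```text
clock: 10.6
position: [0.6278, -0.102, 0.1755]
ee_rot: [0.024, 0.988, -0.004, 0.154]
ft_force: [0.8, -0.4, -0.3]
grip_width: 0.547
clock: 11.1
position: [0.6278, -0.1021, 0.1757]
ee_rot: [0.024, 0.988, -0.004, 0.154]
ft_force: [0.2, 0.1, -0.4]
grip_width: 0.605
t 11.1 p [ 0.6278 -0.1021  0.1757] yaw 87.21 toolz [ 0.3049 -0.015  -0.9523] F [ 0.1593  0.1115 -0.3699] w 0.605 q [-0.2159  0.2182  0.3538  1.8244 -0.1336  0.8059  1.7183]
```

View pics/i_wrist.png

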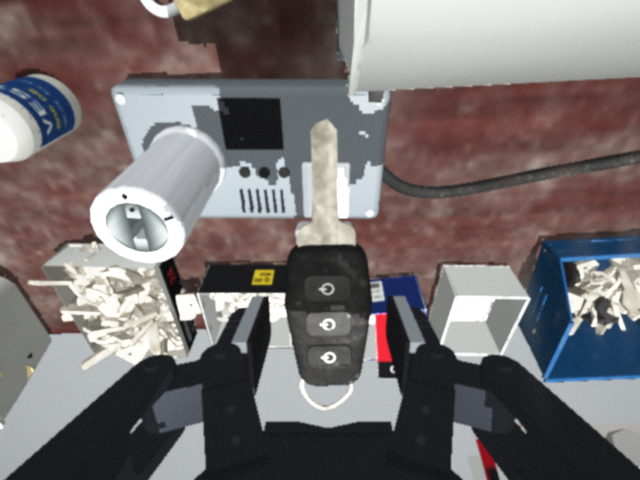

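```bash
python3 -m crank '[[0.2,[0,0,-0.1],[0,0,0]],[0.2,[0,0,-0.2],[0,0,0]],[0.2,[0,0,-0.3],[0,0,0]],[0.2,[0,0,-0.4],[0,0,0]],[0.2,[0,0,-0.3],[0,0,0]]]'
python3 -m crank '[[0.2,[0,0,-0.2],[0,0,0]],[0.2,[0,0,0],[0,0,0]],[0.2,[0,0,0],[0,0,0]],[0.2,[0,0,0],[0,0,0]],[0.2,[0,0,0],[0,0,0]]]'
python3 - <<'E'
from h import *
import cv2
st()
o=manip.get_obs();np.savez("j_pose.npz",p=o["position"],q=o["ee_rot"])
cv2.imwrite("pics/j_wrist.png",manip.camera("wrist"))
X=-Rc_.as_matrix()[:,0]; Y=np.cross(n_,X); pose=(o["position"],o["ee_rot"])
for v in [(.0335,0,.012),(-.0335,0,.012),(0,.0185,.008),(0,-.0185,.008),(-.08,0,.0075)]:
    print(v,proj("wrist",C+X*v[0]+Y*v[1]+n_*v[2],pose))
E
```

```text
clock: 11.65
position: [0.5957, -0.1009, 0.2781]
ee_rot: [0.024, 0.988, -0.004, 0.156]
ft_force: [0.6, -0.7, 0.8]
grip_width: 0.6
clock: 12.15
position: [0.5909, -0.1002, 0.289]
ee_rot: [0.024, 0.988, -0.004, 0.154]
ft_force: [0.2, -0.3, -0.5]
grip_width: 0.601
t 12.15 p [ 0.5909 -0.1002  0.289 ] yaw 87.21 toolz [ 0.3032 -0.0151 -0.9528] F [ 0.1536 -0.3242 -0.5103] w 0.601 q [-0.2496  0.039   0.3618  1.7646 -0.0373  1.0328  1.6462]
(0.0335, 0, 0.012) [326.2762 281.0282]
(-0.0335, 0, 0.012) [326.1949 194.4616]
(0, 0.0185, 0.008) [351.0023 237.8221]
(0, -0.0185, 0.008) [301.5288 237.7856]
(-0.08, 0, 0.0075) [326.166  125.4525]
```

View pics/j_wrist.png

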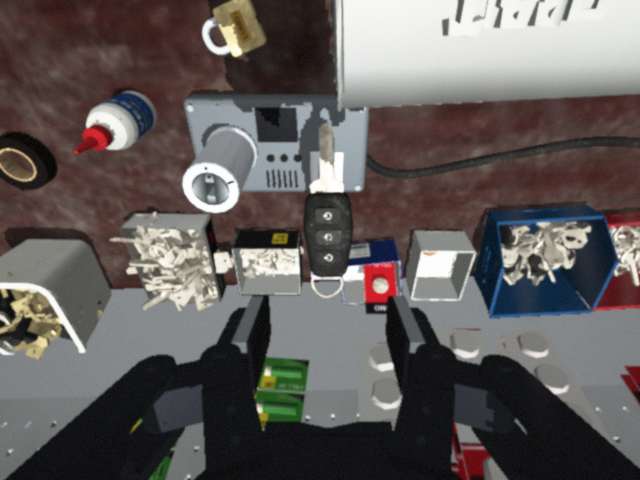

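```bash
python3 - <<'E'
from h import *
import cv2
a=cv2.imread("pics/j_wrist.png"); cv2.imwrite("pics/j2.png",cv2.resize(a[145:225,170:260],None,fx=7,fy=7,interpolation=cv2.INTER_CUBIC))
cv2.imwrite("pics/j3.png",cv2.resize(a[140:310,270:390],None,fx=4,fy=3.5,interpolation=cv2.INTER_CUBIC))
E
```

```text
(no output)
```

View pics/j2.png

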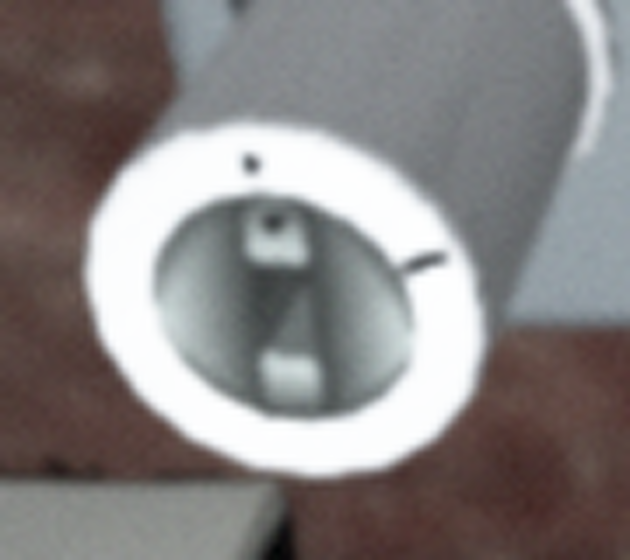

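View pics/j3.png

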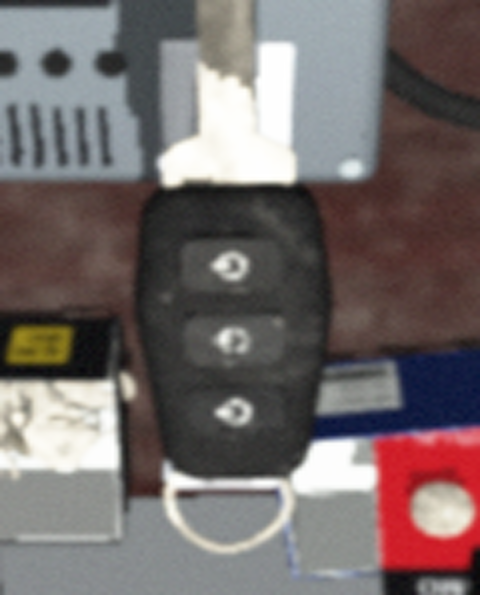

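```bash
python3 - <<'E'
from h import *
d=np.load("j_pose.npz"); pose=(d["p"],d["q"])
c=lambda x,y:(170+x/7,145+y/7)
for p in [(283,310),(285,300),(275,262),(291,350),(276,235),(292,380)]: print(p,ray("wrist",c(*p),.115,pose))
plan([.56,-.08,.39],60,N=5)
E
```

```text
(283, 310) [ 0.6115 -0.1988  0.115 ]
(285, 300) [ 0.6102 -0.1982  0.115 ]
(275, 262) [ 0.6053 -0.1982  0.115 ]
(291, 350) [ 0.6169 -0.1991  0.115 ]
(276, 235) [ 0.6018 -0.1972  0.115 ]
(292, 380) [ 0.621 -0.2    0.115]
clock 12.2 from [ 0.591  -0.1002  0.2891] delta [-0.031   0.0202  0.1009] rot deg [ 4.1796 17.355  26.9988] N 5
[-0.0, 0.047, -0.265] [0.019, 0.077, 0.12]
[0.02, 0.042, -0.265] [0.019, 0.077, 0.12]
[0.039, 0.035, -0.264] [0.019, 0.077, 0.12]
[0.058, 0.027, -0.261] [0.019, 0.077, 0.12]
[0.076, 0.017, -0.257] [0.019, 0.077, 0.12]
```

```bash
python3 - <<'E'
from h import *
A=(np.array([.615,-.08,.39]),ori(72))
plan(A[0],72,N=5)
B=(np.array([.58,.22,.37]),ori(5))
plan(B[0],5,N=10,start=A)
plan([.4415,.3155,.26],-3,N=5,start=B)
E
```

```text
clock 12.2 from [ 0.591  -0.1002  0.2891] delta [0.024  0.0202 0.1009] rot deg [ 2.3276 17.5833 15.0955] N 5
[-0.131, 0.053, -0.223] [0.01, 0.078, 0.067]
[-0.114, 0.058, -0.231] [0.01, 0.078, 0.067]
[-0.097, 0.062, -0.238] [0.01, 0.078, 0.067]
[-0.079, 0.064, -0.244] [0.01, 0.078, 0.067]
[-0.06, 0.066, -0.249] [0.01, 0.078, 0.067]
clock 12.2 from [ 0.615 -0.08   0.39 ] delta [-0.035  0.3   -0.02 ] rot deg [ 0.  0. 67.] N 10
[0.157, 0.343, 0.025] [0.0, 0.0, 0.149]
[0.196, 0.322, 0.025] [0.0, 0.0, 0.149]
[0.233, 0.297, 0.025] [0.0, 0.0, 0.149]
[0.266, 0.268, 0.025] [0.0, 0.0, 0.149]
[0.295, 0.235, 0.025] [0.0, 0.0, 0.149]
[0.321, 0.199, 0.025] [0.0, 0.0, 0.149]
[0.342, 0.16, 0.025] [0.0, 0.0, 0.149]
[0.358, 0.119, 0.025] [0.0, 0.0, 0.149]
[0.37, 0.077, 0.025] [0.0, 0.0, 0.149]
[0.376, 0.033, 0.025] [0.0, 0.0, 0.149]
clock 12.2 from [0.58 0.22 0.37] delta [-0.1385  0.0955 -0.11  ] rot deg [0. 0. 8.] N 5
[0.268, -0.324, 0.275] [0.0, 0.0, 0.036]
[0.259, -0.331, 0.275] [0.0, 0.0, 0.036]
[0.25, -0.339, 0.275] [0.0, 0.0, 0.036]
[0.24, -0.345, 0.275] [0.0, 0.0, 0.036]
[0.23, -0.352, 0.275] [0.0, 0.0, 0.036]
```

```bash
python3 -m crank '[[0.2,[-0.131,0.053,-0.223],[0.01,0.078,0.067]],[0.2,[-0.114,0.058,-0.231],[0.01,0.078,0.067]],[0.2,[-0.097,0.062,-0.238],[0.01,0.078,0.067]],[0.2,[-0.079,0.064,-0.244],[0.01,0.078,0.067]],[0.2,[-0.06,0.066,-0.249],[0.01,0.078,0.067]]]'
python3 -m crank '[[0.2,[0.157,0.343,0.025],[0,0,0.149]],[0.2,[0.196,0.322,0.025],[0,0,0.149]],[0.2,[0.233,0.297,0.025],[0,0,0.149]],[0.2,[0.266,0.268,0.025],[0,0,0.149]],[0.2,[0.295,0.235,0.025],[0,0,0.149]]]'
python3 -m crank '[[0.2,[0.321,0.199,0.025],[0,0,0.149]],[0.2,[0.342,0.16,0.025],[0,0,0.149]],[0.2,[0.358,0.119,0.025],[0,0,0.149]],[0.2,[0.37,0.077,0.025],[0,0,0.149]],[0.2,[0.376,0.033,0.025],[0,0,0.149]]]'
python3 -m crank '[[0.2,[0.268,-0.324,0.275],[0,0,0.036]],[0.2,[0.259,-0.331,0.275],[0,0,0.036]],[0.2,[0.25,-0.339,0.275],[0,0,0.036]],[0.2,[0.24,-0.345,0.275],[0,0,0.036]],[0.2,[0.23,-0.352,0.275],[0,0,0.036]]]'
python3 -m crank '[[-0.2,[0,0,0],[0,0,0]],[-0.2,[0,0,0],[0,0,0]],[-0.2,[0,0,0],[0,0,0]],[-0.2,[0,0,0],[0,0,0]],[-0.2,[0,0,0],[0,0,0]]]' 60
python3 - <<'E'
from h import *
import cv2
st()
o=manip.get_obs();np.savez("k_pose.npz",p=o["position"],q=o["ee_rot"])
cv2.imwrite("pics/k_wrist.png",manip.camera("wrist"))
E
```

```text
clock: 12.7
position: [0.6152, -0.0796, 0.3913]
ee_rot: [0.157, 0.988, 0.001, -0.001]
ft_force: [0.3, -0.3, 0.5]
grip_width: 0.598
clock: 13.2
position: [0.5972, 0.0711, 0.3804]
ee_rot: [0.437, 0.9, 0.001, 0.0]
ft_force: [0.5, -0.4, -0.1]
grip_width: 0.597
clock: 13.7
position: [0.5796, 0.2211, 0.3705]
ee_rot: [0.677, 0.736, 0.001, 0.0]
ft_force: [0.6, -0.5, -0.1]
grip_width: 0.597
clock: 14.2
position: [0.4404, 0.3163, 0.2597]
ee_rot: [0.726, 0.687, 0.001, 0.0]
ft_force: [0.1, 0.1, -0.3]
grip_width: 0.603
clock: 14.7
position: [0.4426, 0.3151, 0.2615]
ee_rot: [0.727, 0.687, 0.002, 0.0]
ft_force: [-0.3, -0.3, 0.7]
grip_width: 0.4
t 14.7 p [0.4426 0.3151 0.2615] yaw -3.2 toolz [ 0.0029  0.0015 -1.    ] F [-0.3238 -0.3342  0.7359] w 0.4 q [-0.947   0.1406  0.2701  1.6842 -0.038   1.3188 -0.7259]
```

View pics/k_wrist.png

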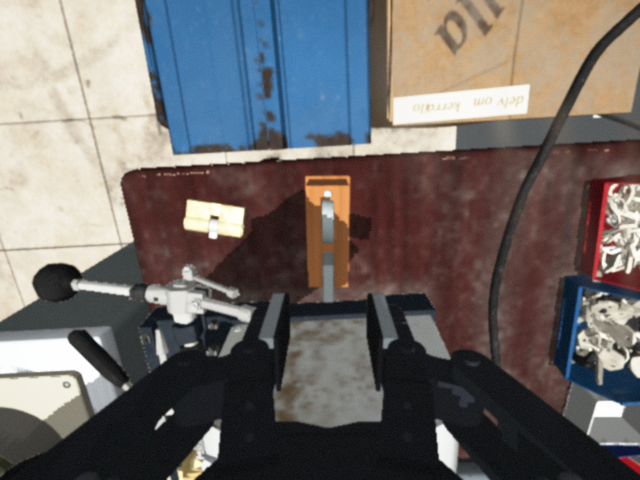

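```bash
python3 - <<'E'
import cv2
a=cv2.imread("pics/k_wrist.png"); cv2.imwrite("pics/k2.png",cv2.resize(a[165:315,290:370],None,fx=6,fy=4,interpolation=cv2.INTER_CUBIC))
E
```

```text
(no output)
```

View pics/k2.png

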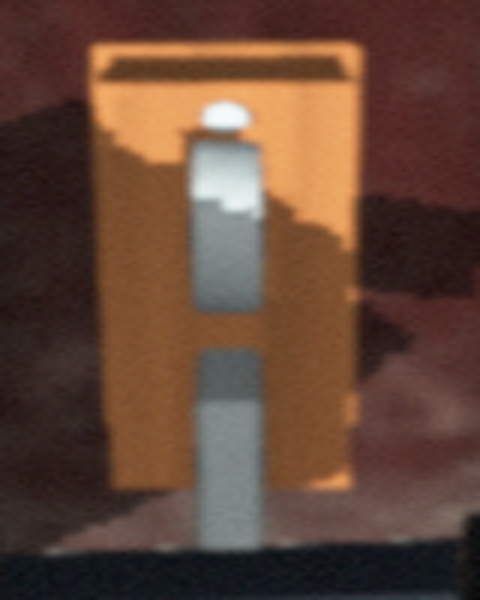

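```bash
python3 - <<'E'
from h import *
from scipy.optimize import minimize
d=np.load("k_pose.npz"); pose=(d["p"],d["q"])
def ext(x,y):
    t=np.linspace(0,2*np.pi,60); pts=[proj("wrist",[x+s*.005,y+.019*np.cos(a),.082+.019*np.sin(a)],pose) for a in t for s in(-1,1)]
    pts=np.array(pts); return pts.min(0),pts.max(0)
for x,y in [(.4423,.3144),(.4423,.318),(.4415,.316)]:
    print(x,y,*ext(x,y))
c=lambda x,y:(290+x/6,165+y/4)
for n,p in [("TL",(93,80)),("TR",(355,80)),("BR",(352,490)),("BL",(110,490))]: print(n,ray("wrist",c(*p),.05,pose))
E
```

```text
0.4423 0.3144 [321.0741 199.0368] [335.1699 243.3385]
0.4423 0.318 [320.8024 194.9286] [334.9567 239.4142]
0.4415 0.316 [320.005  197.2677] [334.1537 241.6448]
TL [0.4227 0.342  0.05  ]
TR [0.4634 0.3396 0.05  ]
BR [0.4588 0.2344 0.05  ]
BL [0.4175 0.2368 0.05  ]
```

```bash
python3 -m crank '[[-0.2,[-0.012,-0.005,0.4],[0,0,0.01]],[-0.2,[0,0,0.4],[0,0,0]],[-0.2,[0,0,0.4],[0,0,0]],[-0.2,[0,0,0.3],[0,0,0]],[-0.2,[0,0,0.2],[0,0,0]]]' 60
python3 -m crank '[[-0.2,[0,0,0.2],[0,0,0]],[-0.2,[0,0,0.15],[0,0,0]],[-0.2,[0,0,0.1],[0,0,0]],[-0.2,[0,0,0.05],[0,0,0]],[-0.2,[0,0,0],[0,0,0]]]'
python3 - <<'E'
from h import *
import cv2
st()
cv2.imwrite("pics/l_wrist.png",manip.camera("wrist"))
E
```

```text
clock: 15.25
position: [0.4413, 0.3142, 0.1233]
ee_rot: [0.729, 0.685, 0.0, 0.0]
ft_force: [0.3, -0.4, -0.2]
grip_width: 0.401
clock: 15.75
position: [0.4417, 0.3149, 0.085]
ee_rot: [0.729, 0.685, 0.001, 0.0]
ft_force: [0.4, -0.3, 0.1]
grip_width: 0.402
t 15.75 p [0.4417 0.3149 0.085 ] yaw -3.57 toolz [ 0.0021  0.0011 -1.    ] F [ 0.391  -0.3439  0.0665] w 0.402 q [-0.9236  0.3136  0.254   1.8785 -0.0943  0.9587 -0.6898]
```

View pics/l_wrist.png

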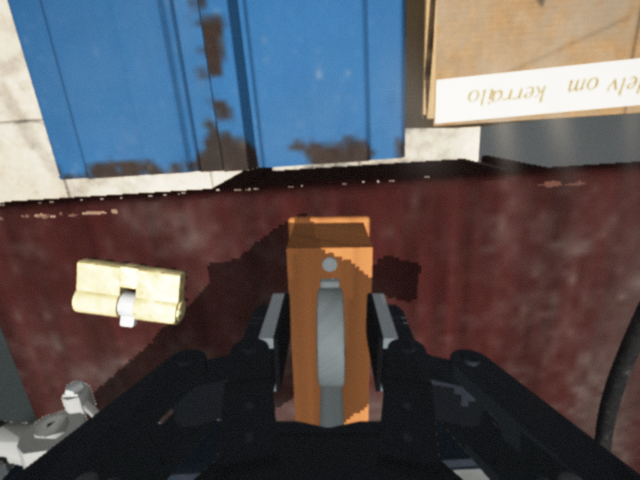

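```bash
python3 -m crank '[[-0.2,[0,0.005,0],[0,0,-0.017]],[-0.5,[0,0,0],[0,0,0]],[-1,[0,0,0],[0,0,0]],[-1,[0,0,0],[0,0,0]],[-1,[0,0,0],[0,0,0]]]' 70
python3 -m crank '[[-1,[0,0,0],[0,0,0]],[-1,[0,0,0],[0,0,0]],[-1,[0,0,0],[0,0,0]],[-1,[0,0,-0.03],[0,0,0]],[-1,[0,0,-0.1],[0,0,0]]]'
python3 -c "
from h import *
st()"
```

```text
clock: 16.3
position: [0.4423, 0.3151, 0.0856]
ee_rot: [0.724, 0.69, 0.002, 0.0]
ft_force: [-1.4, -1.4, 7.0]
grip_width: 0.109
clock: 16.8
position: [0.4418, 0.3144, 0.095]
ee_rot: [0.724, 0.69, 0.001, 0.0]
ft_force: [-0.1, 0.0, -0.8]
grip_width: 0.109
t 16.8 p [0.4418 0.3144 0.095 ] yaw -2.81 toolz [ 0.0015  0.0001 -1.    ] F [-0.0625  0.0032 -0.7904] w 0.109 q [-0.9238  0.3002  0.2541  1.8709 -0.0886  0.9803 -0.6802]
```

```bash
python3 -m crank '[[-1,[0,0,-0.15],[0,0,0]],[-1,[0,0,-0.2],[0,0,0]],[-1,[0,0,-0.3],[0,0,0]],[-1,[0,0,-0.4],[0,0,0]],[-1,[0,0,-0.5],[0,0,0]]]'
python3 -m crank '[[-1,[0,0,-0.5],[0,0,0]],[-1,[0,0,-0.5],[0,0,0]],[-1,[0,0,-0.5],[0,0,0]],[-1,[0,0,-0.5],[0,0,0]],[-1,[0,0,-0.3],[0,0,0]]]'
python3 - <<'E'
from h import *
import cv2
st()
cv2.imwrite("pics/m_wrist.png",manip.camera("wrist"))
A=(np.array([.59,.2,.39]),ori(12))
plan(A[0],12,N=8)
B=(np.array([.6113,-.1985,.37]),ori(86))
plan(B[0],86,N=12,start=A)
E
```

```text
clock: 17.3
position: [0.4411, 0.3142, 0.2207]
ee_rot: [0.724, 0.69, 0.0, 0.0]
ft_force: [0.7, 0.6, -0.9]
grip_width: 0.109
clock: 17.8
position: [0.4414, 0.3143, 0.408]
ee_rot: [0.724, 0.689, 0.003, 0.0]
ft_force: [0.0, 0.8, -0.3]
grip_width: 0.105
t 17.8 p [0.4414 0.3143 0.408 ] yaw -2.82 toolz [ 0.0052  0.0044 -1.    ] F [ 0.0049  0.7629 -0.348 ] w 0.105 q [-0.9557  0.1005  0.2797  1.4254 -0.0279  1.6127 -0.7279]
clock 17.85 from [0.4418 0.3147 0.4108] delta [ 0.1482 -0.1147 -0.0208] rot deg [  0.4782  -0.3595 -14.8033] N 8
[-0.168, 0.24, 0.033] [0.001, -0.001, -0.041]
[-0.176, 0.234, 0.033] [0.001, -0.001, -0.041]
[-0.183, 0.229, 0.033] [0.001, -0.001, -0.041]
[-0.19, 0.223, 0.033] [0.001, -0.001, -0.041]
[-0.197, 0.216, 0.033] [0.001, -0.001, -0.041]
[-0.204, 0.21, 0.033] [0.001, -0.001, -0.041]
[-0.211, 0.203, 0.033] [0.001, -0.001, -0.041]
[-0.217, 0.196, 0.033] [0.001, -0.001, -0.041]
clock 17.85 from [0.59 0.2  0.39] delta [ 0.0213 -0.3985 -0.02  ] rot deg [  0.   0. -74.] N 12
[-0.411, -0.065, 0.021] [0.0, 0.0, -0.137]
[-0.401, -0.108, 0.021] [0.0, 0.0, -0.137]
[-0.387, -0.151, 0.021] [0.0, 0.0, -0.137]
[-0.369, -0.192, 0.021] [0.0, 0.0, -0.137]
[-0.346, -0.23, 0.021] [0.0, 0.0, -0.137]
[-0.319, -0.266, 0.021] [0.0, 0.0, -0.137]
[-0.289, -0.299, 0.021] [0.0, 0.0, -0.137]
[-0.255, -0.328, 0.021] [0.0, 0.0, -0.137]
[-0.219, -0.354, 0.021] [0.0, 0.0, -0.137]
[-0.179, -0.375, 0.021] [0.0, 0.0, -0.137]
[-0.138, -0.392, 0.021] [0.0, 0.0, -0.137]
[-0.095, -0.405, 0.021] [0.0, 0.0, -0.137]
```

View pics/m_wrist.png

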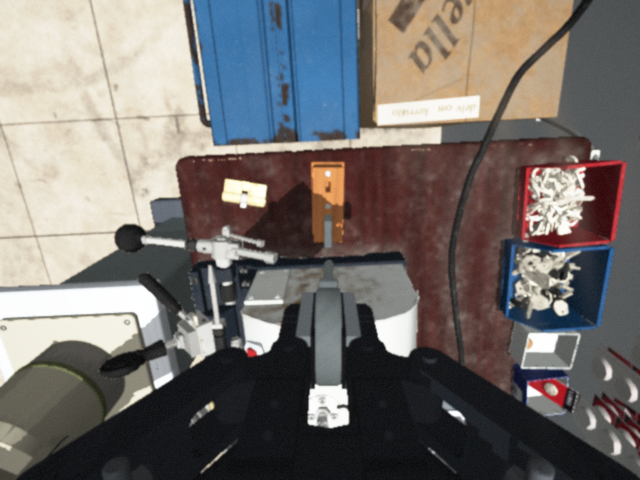

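```bash
python3 - <<'E'
from h import *
import cv2
ci=manip.camera_info("wrist");M=ci["mount"]
def tp(v):
    c=M[:3,:3].T@(np.array(v)-M[:3,3]); u=ci["K"]@c; return (u[:2]/u[2]).round(1)
for v in [(0,0,.0776),(.006,0,.06),(-.006,0,.06),(0,0,.0036),(.019,0,.0036),(.011,0,.035),(.006,0,.0676)]: print(v,tp(v))
a=cv2.imread("pics/m_wrist.png"); cv2.imwrite("pics/m2.png",cv2.resize(a[240:440,270:390],None,fx=5,fy=3,interpolation=cv2.INTER_CUBIC))
E
```

```text
(0, 0, 0.0776) [329.6 264.3]
(0.006, 0, 0.06) [329.8 266.2]
(-0.006, 0, 0.06) [329.8 286.2]
(0, 0, 0.0036) [330.5 333.8]
(0.019, 0, 0.0036) [330.5 291. ]
(0.011, 0, 0.035) [330.  276.6]
(0.006, 0, 0.0676) [329.7 261.1]
```

View pics/m2.png

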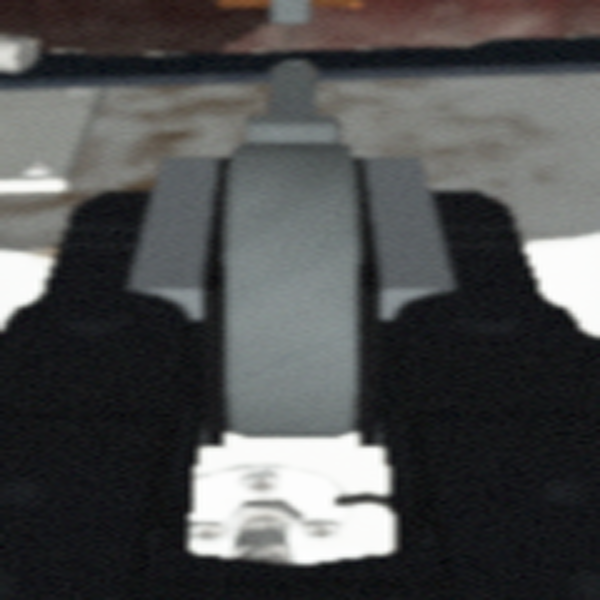

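```bash
python3 -m crank '[[-1,[-0.168,0.24,0.033],[0,0,-0.041]],[-1,[-0.176,0.234,0.033],[0,0,-0.041]],[-1,[-0.183,0.229,0.033],[0,0,-0.041]],[-1,[-0.19,0.223,0.033],[0,0,-0.041]],[-1,[-0.197,0.216,0.033],[0,0,-0.041]]]' 70
python3 -m crank '[[-1,[-0.204,0.21,0.033],[0,0,-0.041]],[-1,[-0.211,0.203,0.033],[0,0,-0.041]],[-1,[-0.217,0.196,0.033],[0,0,-0.041]],[-1,[-0.411,-0.065,0.021],[0,0,-0.137]],[-1,[-0.401,-0.108,0.021],[0,0,-0.137]]]'
python3 -m crank '[[-1,[-0.387,-0.151,0.021],[0,0,-0.137]],[-1,[-0.369,-0.192,0.021],[0,0,-0.137]],[-1,[-0.346,-0.23,0.021],[0,0,-0.137]],[-1,[-0.319,-0.266,0.021],[0,0,-0.137]],[-1,[-0.289,-0.299,0.021],[0,0,-0.137]]]'
python3 -m crank '[[-1,[-0.255,-0.328,0.021],[0,0,-0.137]],[-1,[-0.219,-0.354,0.021],[0,0,-0.137]],[-1,[-0.179,-0.375,0.021],[0,0,-0.137]],[-1,[-0.138,-0.392,0.021],[0,0,-0.137]],[-1,[-0.095,-0.405,0.021],[0,0,-0.137]]]'
python3 -m crank '[[-1,[0,0,0],[0,0,0]],[-1,[0,0,0],[0,0,0]],[-1,[0,0,0],[0,0,0]],[-1,[0,0,0],[0,0,0]],[-1,[0,0,0],[0,0,0]]]'
python3 - <<'E'
from h import *
import cv2
st()
o=manip.get_obs();np.savez("n_pose.npz",p=o["position"],q=o["ee_rot"])
cv2.imwrite("pics/n_wrist.png",manip.camera("wrist"))
plan([.6113,-.1985,.24],86,N=5)
E
```

```text
clock: 18.35
position: [0.5343, 0.2419, 0.391]
ee_rot: [0.666, 0.746, 0.001, 0.0]
ft_force: [0.1, 0.7, -0.2]
grip_width: 0.109
clock: 18.85
position: [0.5929, 0.1325, 0.3791]
ee_rot: [0.54, 0.841, 0.001, 0.0]
ft_force: [-0.1, -0.6, 0.1]
grip_width: 0.109
clock: 19.35
position: [0.6012, -0.0341, 0.3712]
ee_rot: [0.298, 0.955, 0.001, 0.001]
ft_force: [-0.4, 0.1, -0.4]
grip_width: 0.108
clock: 19.85
position: [0.6099, -0.1999, 0.3626]
ee_rot: [0.033, 0.999, 0.001, 0.001]
ft_force: [-0.3, 0.2, -0.8]
grip_width: 0.106
clock: 20.35
position: [0.6105, -0.1976, 0.3622]
ee_rot: [0.035, 0.999, 0.001, 0.001]
ft_force: [-0.3, 0.1, -0.7]
grip_width: 0.11
t 20.35 p [ 0.6105 -0.1976  0.3622] yaw 86.01 toolz [ 0.0025  0.0016 -1.    ] F [-0.2673  0.1114 -0.7358] w 0.11 q [-0.0738  0.3536  0.4431  1.2474 -0.1514  1.5705  1.846 ]
clock 20.4 from [ 0.6105 -0.1978  0.3621] delta [ 0.0008 -0.0007 -0.1221] rot deg [ 0.0966  0.1363 -0.0005] N 5
[-0.001, -0.002, 0.305] [0.0, 0.001, -0.0]
[-0.002, -0.002, 0.305] [0.0, 0.001, -0.0]
[-0.002, -0.002, 0.305] [0.0, 0.001, -0.0]
[-0.002, -0.002, 0.305] [0.0, 0.001, -0.0]
[-0.002, -0.002, 0.305] [0.0, 0.001, -0.0]
```

View pics/n_wrist.png

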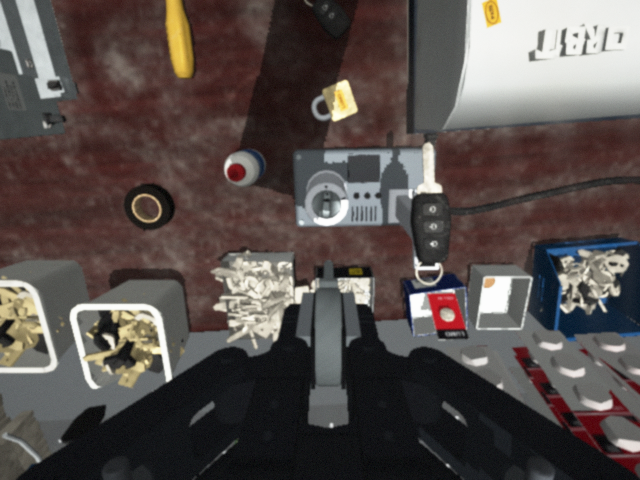

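```bash
python3 -m crank '[[-1,[-0.001,-0.002,0.305],[0,0.001,0]],[-1,[-0.002,-0.002,0.305],[0,0.001,0]],[-1,[-0.002,-0.002,0.305],[0,0.001,0]],[-1,[-0.002,-0.002,0.305],[0,0.001,0]],[-1,[-0.002,-0.002,0.25],[0,0.001,0]]]' 70
python3 -m crank '[[-1,[0,0,0],[0,0,0]],[-1,[0,0,0],[0,0,0]],[-1,[0,0,0],[0,0,0]],[-1,[0,0,0],[0,0,0]],[-1,[0,0,0],[0,0,0]]]'
python3 - <<'E'
from h import *
import cv2
st()
o=manip.get_obs();pose=(o["position"],o["ee_rot"]);np.savez("o_pose.npz",p=o["position"],q=o["ee_rot"])
a=manip.camera("wrist");cv2.imwrite("pics/o_wrist.png",a)
cv2.imwrite("pics/o2.png",cv2.resize(a[170:300,260:400],None,fx=5,fy=4.5,interpolation=cv2.INTER_CUBIC))
print(proj("wrist",[.6113,-.1985,.115],pose), proj("wrist",pose[0]+R.from_quat(pose[1]).apply([0,0,.0776]),pose))
E
```

```text
clock: 20.9
position: [0.6109, -0.1988, 0.243]
ee_rot: [0.035, 0.999, 0.001, -0.001]
ft_force: [-0.6, 0.3, -1.2]
grip_width: 0.107
clock: 21.4
position: [0.6114, -0.1996, 0.2453]
ee_rot: [0.035, 0.999, 0.001, -0.0]
ft_force: [-0.4, 0.2, -0.4]
grip_width: 0.112
t 21.4 p [ 0.6114 -0.1996  0.2453] yaw 85.94 toolz [-0.0003  0.0013 -1.    ] F [-0.4203  0.1967 -0.394 ] w 0.112 q [-0.0734  0.3914  0.426   1.4411 -0.1636  1.3447  1.8607]
[328.7481 238.0034] [327.4454 265.1517]
```

View pics/o2.png

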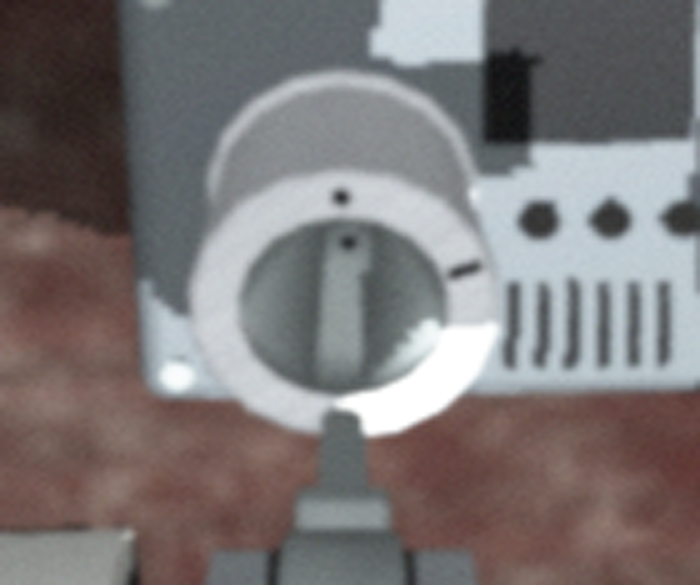

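```bash
python3 - <<'E'
from h import *
d=np.load("o_pose.npz"); pose=(d["p"],d["q"])
c=lambda x,y:(260+x/5,170+y/4.5)
P=lambda x,y:ray("wrist",c(x,y),.115,pose)
def ang(a,b): v=P(*b)-P(*a); print(a,b,v,np.degrees(np.arctan2(v[1],v[0])))
ang((349,232),(340,378)); ang((328,235),(317,375)); ang((371,235),(362,375)); 
print(P(343.5,304),P(347,242),P(341,197))
E
python3 - <<'E'
import cv2
a=cv2.imread("pics/o_wrist.png"); cv2.imwrite("pics/o3.png",cv2.resize(a[210:265,300:360],None,fx=11,fy=10,interpolation=cv2.INTER_CUBIC))
E
```

```text
(349, 232) (340, 378) [ 0.025  -0.0031  0.    ] -7.135028650739848
(328, 235) (317, 375) [ 0.024  -0.0034  0.    ] -8.182459006872378
(371, 235) (362, 375) [ 0.024 -0.003  0.   ] -7.0447234281909745
[ 0.611  -0.1985  0.115 ] [ 0.6005 -0.1972  0.115 ] [ 0.5929 -0.1976  0.115 ]
```

View pics/o3.png

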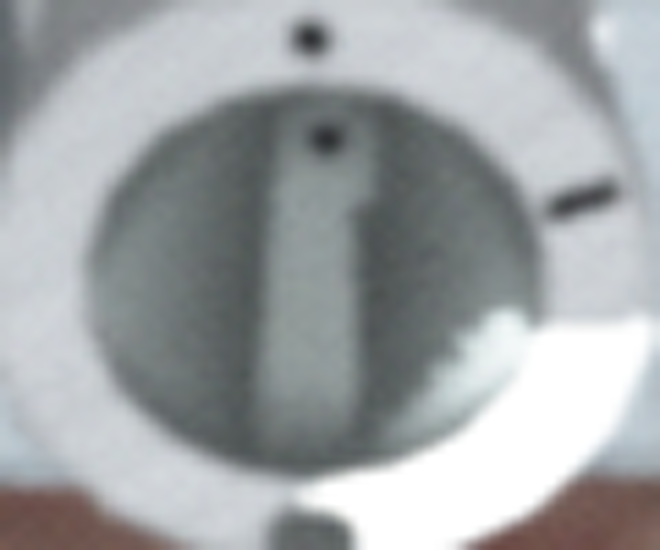

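```bash
python3 - <<'E'
from h import *
d=np.load("o_pose.npz"); pose=(d["p"],d["q"])
print(proj("wrist",pose[0]+R.from_quat(pose[1]).apply([0,0,.0776]),pose),pose[1],np.linalg.norm(pose[1]))
M=manip.camera_info("wrist")["mount"];K=manip.camera_info("wrist")["K"];u=K@(M[:3,:3].T@(np.array([0,0,.0776])-M[:3,3]));print(u[:2]/u[2])
print(manip.camera_info("wrist"))
st()
E
```

```text
[327.4454 265.1517] [ 0.0355  0.9994  0.0007 -0.0002] 0.9999999999999999
[327.4454 265.1517]
{'K': array([[356.5432,   0.    , 327.8575],
       [  0.    , 356.5432, 239.935 ],
       [  0.    ,   0.    ,   1.    ]]), 'mount': array([[-0.0017, -0.9501, -0.3119,  0.081 ],
       [ 1.    , -0.0015, -0.0011,  0.0005],
       [ 0.0006, -0.3119,  0.9501, -0.1207],
       [ 0.    ,  0.    ,  0.    ,  1.    ]])}
t 21.45 p [ 0.6113 -0.1995  0.245 ] yaw 85.94 toolz [-0.0007  0.0014 -1.    ] F [ 0.4978  0.4346 -0.1431] w 0.11 q [-0.0734  0.3915  0.4259  1.4414 -0.1636  1.3446  1.8608]
```

```bash
python3 -m crank '[[-1,[0.012,0.004,0.1],[0,0,0.065]],[-1,[0,0,0.2],[0,0,0]],[-1,[0,0,0.2],[0,0,0]],[-1,[0,0,0.1],[0,0,0]],[-1,[0,0,0],[0,0,0]]]' 70
python3 - <<'E'
from h import *
import cv2
st()
a=manip.camera("wrist")
cv2.imwrite("pics/p2.png",cv2.resize(a[190:320,260:400],None,fx=5,fy=4.5,interpolation=cv2.INTER_CUBIC))
E
```

```text
clock: 21.95
position: [0.6096, -0.1988, 0.1954]
ee_rot: [0.061, 0.998, 0.001, -0.002]
ft_force: [-0.7, 0.3, -0.4]
grip_width: 0.107
t 21.95 p [ 0.6096 -0.1988  0.1954] yaw 83.01 toolz [-0.0034  0.0019 -1.    ] F [-0.6765  0.3048 -0.4278] w 0.107 q [-0.0757  0.4223  0.4246  1.5085 -0.1795  1.2532  1.8216]
```

View pics/p2.png

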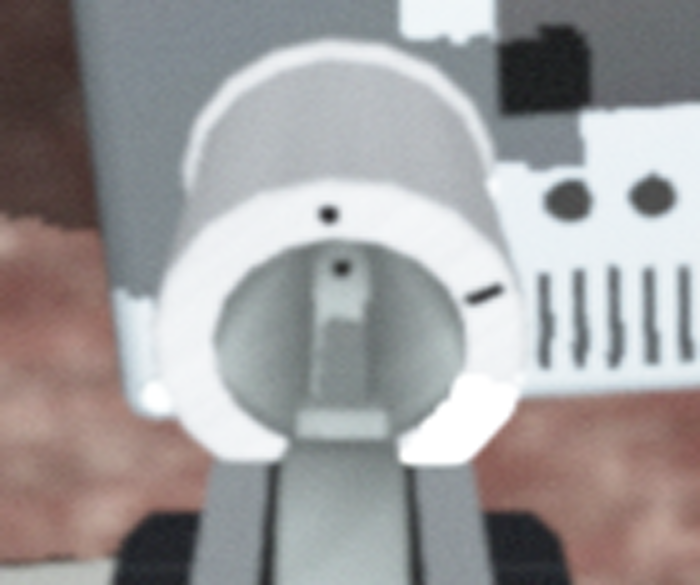

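```bash
python3 -m crank '[[-1,[0,0,0.05],[0,0,0]],[-1,[0,0,0.05],[0,0,0]],[-1,[0,0,0.05],[0,0,0]],[-1,[0,0,0],[0,0,0]],[-1,[0,0,0],[0,0,0]]]' 70
python3 -c "
from h import *
st()"
```

```text
clock: 22.5
position: [0.6102, -0.1989, 0.1844]
ee_rot: [0.061, 0.998, 0.001, -0.001]
ft_force: [1.4, -0.9, -1.7]
grip_width: 0.106
t 22.5 p [ 0.6102 -0.1989  0.1844] yaw 83.01 toolz [-0.0014  0.0015 -1.    ] F [ 1.4009 -0.8702 -1.7368] w 0.106 q [-0.074   0.4307  0.4221  1.5212 -0.1835  1.2307  1.8245]
```

```bash
python3 -m crank '[[-1,[0,0,0.05],[0,0,0]],[-1,[0,0,0.05],[0,0,0]],[-1,[0,0,0.05],[0,0,0]],[-1,[0,0,0],[0,0,0]],[-1,[0,0,0],[0,0,0]]]' 70
python3 -c "
from h import *
st()"
```

```text
clock: 23.0
position: [0.6105, -0.1989, 0.1719]
ee_rot: [0.061, 0.998, 0.001, -0.0]
ft_force: [5.8, -0.9, -3.0]
grip_width: 0.107
t 23.0 p [ 0.6105 -0.1989  0.1719] yaw 83.02 toolz [-0.0008  0.0013 -1.    ] F [ 5.8159 -0.9348 -2.9903] w 0.107 q [-0.0722  0.441   0.4191  1.5346 -0.188   1.2071  1.8276]
```

```bash
python3 -m crank '[[-1,[-0.01,0,0],[0,0,0]],[-1,[0,0,0.05],[0,0,0]],[-1,[0,0,0.05],[0,0,0]],[-1,[0,0,0.05],[0,0,0]],[-1,[0,0,0],[0,0,0]]]' 70
python3 -c "
from h import *
st()"
```

```text
clock: 23.5
position: [0.6107, -0.1989, 0.1596]
ee_rot: [0.061, 0.998, 0.001, -0.001]
ft_force: [4.1, -0.5, -3.0]
grip_width: 0.105
t 23.5 p [ 0.6107 -0.1989  0.1596] yaw 83.02 toolz [-0.002   0.0016 -1.    ] F [ 4.1221 -0.505  -3.0165] w 0.105 q [-0.0698  0.4531  0.416   1.5454 -0.193   1.1862  1.8309]
```

Remaining about 9 mm to home.

```bash
python3 -m crank '[[-1,[-0.008,0,0.03],[0,0,0]],[-1,[0,0,0.04],[0,0,0]],[-1,[0,0,0.03],[0,0,0]],[-1,[0,0,0],[0,0,0]],[-1,[0,0,0],[0,0,0]]]' 70
python3 -m crank '[[-1,[0,0,0.012],[0,0,0]],[-1,[0,0,0],[0,0,0]],[-1,[0,0,0.012],[0,0,0]],[-1,[0,0,0],[0,0,0]],[-1,[0,0,0],[0,0,0]]]' 70
python3 -c "
from h import *
st()"
```

```text
clock: 24.0
position: [0.6112, -0.1991, 0.1522]
ee_rot: [0.061, 0.998, 0.001, -0.001]
ft_force: [-0.7, -0.7, -1.0]
grip_width: 0.109
clock: 24.5
position: [0.6115, -0.1991, 0.1507]
ee_rot: [0.061, 0.998, 0.001, -0.001]
ft_force: [-0.4, -0.3, 2.1]
grip_width: 0.108
t 24.5 p [ 0.6115 -0.1991  0.1507] yaw 83.01 toolz [-0.0013  0.0015 -1.    ] F [-0.3947 -0.3087  2.1223] w 0.108 q [-0.0677  0.4625  0.4137  1.5524 -0.1972  1.1698  1.8336]
```

```bash
python3 -m crank '[[-1,[0,0,0.012],[0,0,0]],[-1,[0,0,0],[0,0,0]],[-1,[0,0,0.012],[0,0,0]],[-1,[0,0,0],[0,0,0]],[-1,[0,0,0],[0,0,0]]]' 70
python3 - <<'E'
from h import *
import cv2
st()
a=manip.camera("wrist")
cv2.imwrite("pics/q2.png",cv2.resize(a[190:390,240:420],None,fx=4,fy=3,interpolation=cv2.INTER_CUBIC))
E
```

```text
clock: 25.0
position: [0.6116, -0.1992, 0.1505]
ee_rot: [0.061, 0.998, 0.001, -0.0]
ft_force: [-7.2, 2.6, 16.5]
grip_width: 0.106
t 25.0 p [ 0.6116 -0.1992  0.1505] yaw 83.01 toolz [-0.0004  0.0019 -1.    ] F [-7.2455  2.5653 16.4906] w 0.106 q [-0.0674  0.4624  0.4136  1.553  -0.198   1.1685  1.8342]
```

View pics/q2.png

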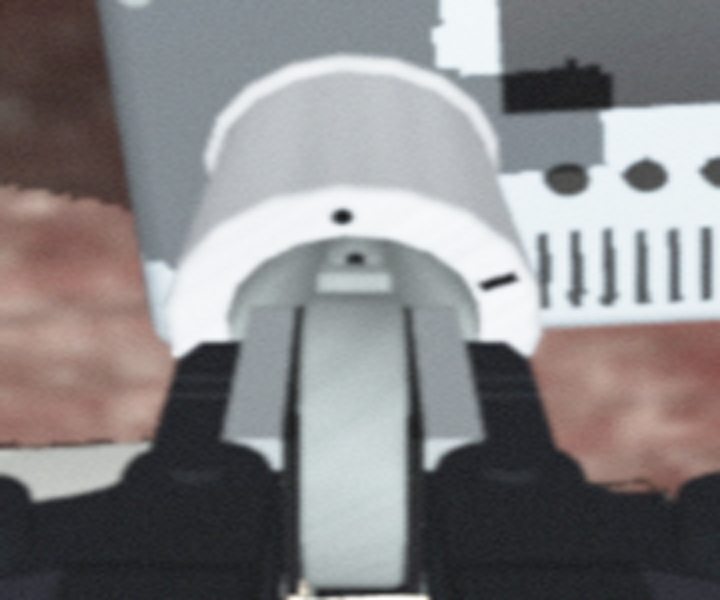

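```bash
python3 -m crank '[[-1,[0,0,-0.012],[0,0,0.06]],[-1,[0,0,0],[0,0,0.12]],[-1,[0,0,0],[0,0,0.14]],[-1,[0,0,0],[0,0,0.14]],[-1,[0,0,0],[0,0,0.14]]]' 80
python3 -c "
from h import *
st();print(manip.get_obs()['torque'])"
```

```text
clock: 25.55
position: [0.6122, -0.1991, 0.1506]
ee_rot: [0.294, 0.956, 0.001, -0.0]
ft_force: [-1.4, 1.4, 8.0]
grip_width: 0.107
t 25.55 p [ 0.6122 -0.1991  0.1506] yaw 55.77 toolz [ 0.0004  0.0015 -1.    ] F [-1.4052  1.3752  7.9668] w 0.107 q [-0.1333  0.4763  0.5036  1.5561 -0.2441  1.172   1.3919]
[0.2127 0.2032 0.0906]
```

```bash
python3 -m crank '[[-1,[0,0,0],[0,0,0.14]],[-1,[0,0,0],[0,0,0.14]],[-1,[0,0,0],[0,0,0.14]],[-1,[0,0,0],[0,0,0.14]],[-1,[0,0,0],[0,0,0.1]]]' 80
python3 -c "
from h import *
st();print(manip.get_obs()['torque'])"
```

```text
clock: 26.05
position: [0.6123, -0.199, 0.1507]
ee_rot: [0.529, 0.848, 0.001, -0.0]
ft_force: [-0.7, 1.9, 8.1]
grip_width: 0.108
t 26.05 p [ 0.6123 -0.199   0.1507] yaw 26.09 toolz [ 0.0007  0.0015 -1.    ] F [-0.6909  1.9342  8.0769] w 0.108 q [-0.2056  0.4964  0.6054  1.56   -0.2994  1.1788  0.9138]
[0.2347 0.1419 0.0633]
```

```bash
python3 -m crank '[[-1,[0,0,0],[0,0,0.1]],[-1,[0,0,0],[0,0,0.1]],[-1,[0,0,0],[0,0,0.06]],[-1,[0,0,0],[0,0,0]],[-1,[0,0,0],[0,0,0]]]' 80
python3 -c "
from h import *
st();print(manip.get_obs()['torque'])"
python3 -m crank '[[-1,[0,0,0],[0,0,0.03]],[-1,[0,0,0],[0,0,0.02]],[-1,[0,0,0],[0,0,0.0]],[-1,[0,0,0],[0,0,0]],[-1,[0,0,0],[0,0,0]]]' 80
python3 -c "
from h import *
st();print(manip.get_obs()['torque'])"
```

```text
clock: 26.55
position: [0.6124, -0.199, 0.1506]
ee_rot: [0.611, 0.791, 0.001, -0.0]
ft_force: [1.0, 0.9, 7.1]
grip_width: 0.108
t 26.55 p [ 0.6124 -0.199   0.1506] yaw 14.63 toolz [ 0.0007  0.0014 -1.    ] F [0.9606 0.882  7.1005] w 0.108 q [-0.2337  0.506   0.6459  1.5615 -0.3225  1.1822  0.7304]
[0.2505 0.0321 0.0271]
clock: 27.05
position: [0.6124, -0.199, 0.1506]
ee_rot: [0.627, 0.779, 0.001, -0.0]
ft_force: [-0.8, 1.1, 7.2]
grip_width: 0.109
t 27.05 p [ 0.6124 -0.199   0.1506] yaw 12.39 toolz [ 0.0008  0.0015 -1.    ] F [-0.8123  1.088   7.2185] w 0.109 q [-0.239   0.508   0.6537  1.5617 -0.3271  1.1829  0.6946]
[0.2764 0.0089 0.0246]
```

```bash
python3 -m crank '[[-1,[0,0,0],[0,0,0.03]],[-1,[0,0,0],[0,0,0.03]],[-1,[0,0,0],[0,0,0.0]],[-1,[0,0,0],[0,0,0]],[-1,[0,0,0],[0,0,0]]]' 80
python3 - <<'E'
from h import *
import cv2
st();print(manip.get_obs()['torque'])
a=manip.camera("wrist")
cv2.imwrite("pics/r2.png",cv2.resize(a[190:390,240:420],None,fx=4,fy=3,interpolation=cv2.INTER_CUBIC))
E
```

```text
clock: 27.55
position: [0.6124, -0.1989, 0.1506]
ee_rot: [0.645, 0.764, 0.001, -0.0]
ft_force: [0.2, 1.2, 6.4]
grip_width: 0.107
t 27.55 p [ 0.6124 -0.1989  0.1506] yaw 9.69 toolz [ 0.0007  0.0016 -1.    ] F [0.1574 1.2327 6.4442] w 0.107 q [-0.2456  0.5105  0.6633  1.5621 -0.3327  1.1839  0.6516]
[ 0.2646 -0.0166 -0.0194]
```

View pics/r2.png

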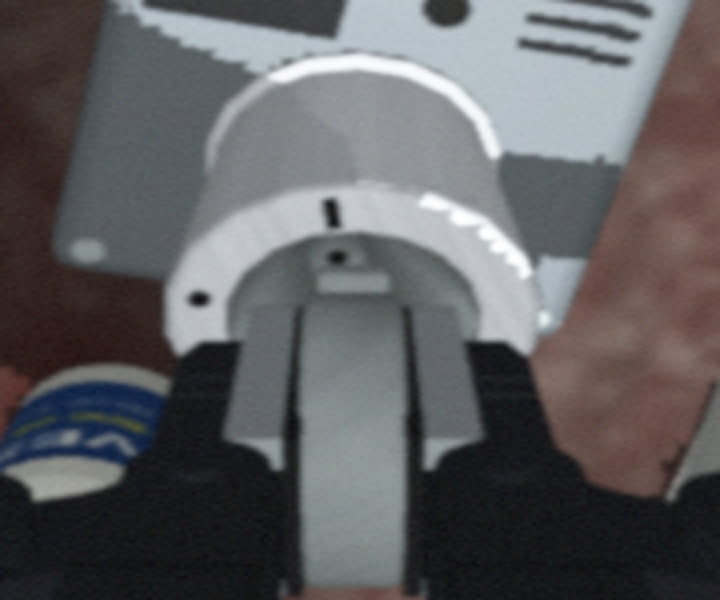

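```bash
for i in 1; do python3 -m crank '[[-1,[0,0,0],[0,0,0.03]],[-1,[0,0,0],[0,0,0.02]],[-1,[0,0,0],[0,0,0.0]],[-1,[0,0,0],[0,0,0]],[-1,[0,0,0],[0,0,0]]]' 80
python3 -c "
from h import *
st();print(manip.get_obs()['torque'])"; done
```

```text
clock: 28.1
position: [0.6124, -0.1989, 0.1507]
ee_rot: [0.66, 0.752, 0.001, -0.0]
ft_force: [0.0, 1.2, 6.8]
grip_width: 0.109
t 28.1 p [ 0.6124 -0.1989  0.1507] yaw 7.45 toolz [ 0.0008  0.0015 -1.    ] F [0.0235 1.1704 6.8311] w 0.109 q [-0.2511  0.5126  0.6713  1.5624 -0.3375  1.1846  0.6158]
[ 0.237  -0.0269  0.1098]
```

```bash
python3 -m crank '[[-1,[0,0,0],[0,0,0.03]],[-1,[0,0,0],[0,0,0.03]],[-1,[0,0,0],[0,0,0.0]],[-1,[0,0,0],[0,0,0]],[-1,[0,0,0],[0,0,0]]]' 80
python3 - <<'E'
from h import *
import cv2
st();print(manip.get_obs()['torque'])
a=manip.camera("wrist");print(manip.get_obs()['torque'])
cv2.imwrite("pics/s2.png",cv2.resize(a[190:390,240:420],None,fx=4,fy=3,interpolation=cv2.INTER_CUBIC))
E
```

```text
clock: 28.6
position: [0.6124, -0.1989, 0.1506]
ee_rot: [0.677, 0.736, 0.001, -0.0]
ft_force: [-0.1, 1.1, 7.9]
grip_width: 0.103
t 28.6 p [ 0.6124 -0.1989  0.1506] yaw 4.76 toolz [ 0.0008  0.0015 -1.    ] F [-0.1052  1.0895  7.8634] w 0.103 q [-0.2577  0.5152  0.681   1.5627 -0.3431  1.1856  0.5729]
[0.2567 0.0124 0.223 ]
[ 0.2785 -0.0126  0.2257]
```

View pics/s2.png

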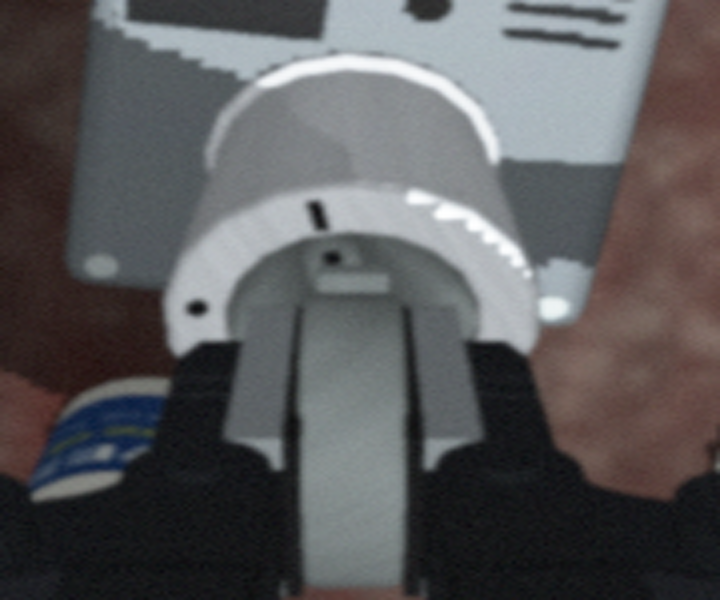

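```bash
python3 -m crank '[[-1,[0,0,0],[0,0,0.02]],[-1,[0,0,0],[0,0,0]],[-1,[0,0,0],[0,0,-0.04]],[-1,[0,0,0],[0,0,-0.03]],[-1,[0,0,0],[0,0,0]]]' 80
python3 -c "
from h import *
st();print(manip.get_obs()['torque'])"
python3 -m crank '[[-0.7,[0,0,0],[0,0,0]],[-0.6,[0,0,0],[0,0,0]],[-0.3,[0,0,0],[0,0,0]],[0,[0,0,0],[0,0,0]],[0,[0,0,0],[0,0,0]]]' 20
python3 -m crank '[[0,[0,0,0],[0,0,0]],[0,[0,0,-0.1],[0,0,0]],[0,[0,0,-0.2],[0,0,0]],[0,[0,0,-0.4],[0,0,0]],[0,[0,0,-0.5],[0,0,0]]]'
python3 -m crank '[[0,[0,0,-0.5],[0,0,0]],[0,[0,0,-0.3],[0,0,0]],[0,[0,0,0],[0,0,0]],[0,[0,0,0],[0,0,0]],[0,[0,0,0],[0,0,0]]]'
python3 - <<'E'
from h import *
import cv2
st()
o=manip.get_obs();np.savez("t_pose.npz",p=o["position"],q=o["ee_rot"])
cv2.imwrite("pics/t_wrist.png",manip.camera("wrist"))
cv2.imwrite("pics/t_side.png",manip.camera("side"))
E
```

```text
clock: 29.15
position: [0.6124, -0.1989, 0.1506]
ee_rot: [0.662, 0.749, 0.001, -0.0]
ft_force: [-0.2, 1.8, 8.4]
grip_width: 0.107
t 29.15 p [ 0.6124 -0.1989  0.1506] yaw 7.04 toolz [ 0.0009  0.0017 -1.    ] F [-0.1783  1.7641  8.436 ] w 0.107 q [-0.252   0.5129  0.6726  1.5624 -0.3383  1.1848  0.6093]
[ 0.2922 -0.0067  0.0524]
clock: 29.65
position: [0.6113, -0.1991, 0.1493]
ee_rot: [0.663, 0.749, -0.0, -0.001]
ft_force: [0.7, 1.2, 0.7]
grip_width: 0.499
clock: 30.15
position: [0.611, -0.1991, 0.2469]
ee_rot: [0.663, 0.749, -0.0, -0.002]
ft_force: [0.5, -0.7, 0.9]
grip_width: 0.503
clock: 30.65
position: [0.6113, -0.1991, 0.3089]
ee_rot: [0.663, 0.749, -0.0, -0.002]
ft_force: [-0.0, 0.1, -0.8]
grip_width: 0.499
t 30.65 p [ 0.6113 -0.1991  0.3089] yaw 6.96 toolz [-0.0027  0.0019 -1.    ] F [-0.0201  0.1387 -0.7576] w 0.499 q [-0.2715  0.4124  0.7246  1.3505 -0.2707  1.4813  0.5571]
```

View pics/t_wrist.png

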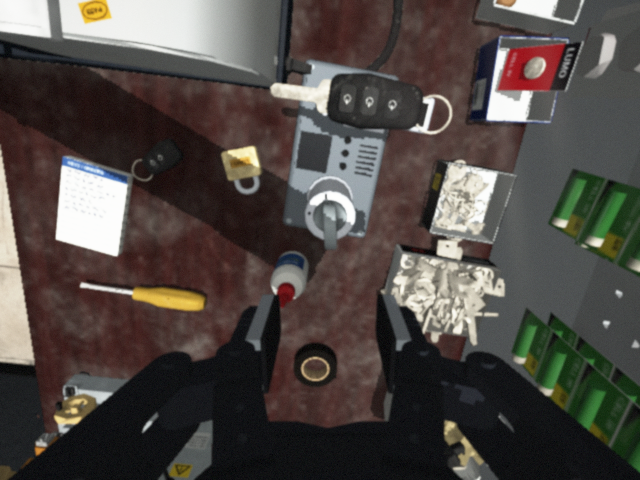

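View pics/t_side.png

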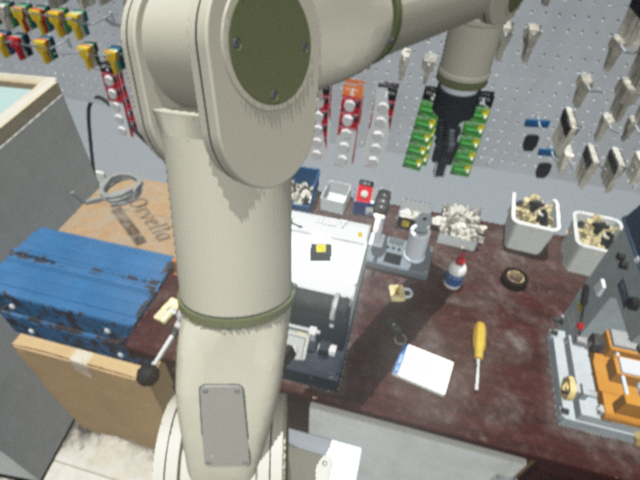

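```bash
python3 - <<'E'
from h import *
import cv2
a=cv2.imread("pics/t_wrist.png"); cv2.imwrite("pics/t2.png",cv2.resize(a[60:260,265:465],None,fx=3.6,fy=3,interpolation=cv2.INTER_CUBIC))
d=np.load("t_pose.npz");pose=(d["p"],d["q"])
X=-Rc_.as_matrix()[:,0]; Y=np.cross(n_,X)
for v in [(.0335,0,.012),(-.0335,0,.012),(0,.0185,.008),(0,-.0185,.008),(.039,.012,0),(-.039,-.012,0)]: 
    p=proj("wrist",C+X*v[0]+Y*v[1]+n_*v[2],pose); print(v,p,((p-[265,60])*[3.6,3]).round())
E
```

```text
(0.0335, 0, 0.012) [422.6967 112.5065] [568. 158.]
(-0.0335, 0, 0.012) [328.6595  97.2627] [229. 112.]
(0, 0.0185, 0.008) [380.8507  76.8249] [417.  50.]
(0, -0.0185, 0.008) [369.7558 132.3588] [377. 217.]
(0.039, 0.012, 0) [436.1589  96.942 ] [616. 111.]
(-0.039, -0.012, 0) [323.932  114.8377] [212. 165.]
```

View pics/t2.png

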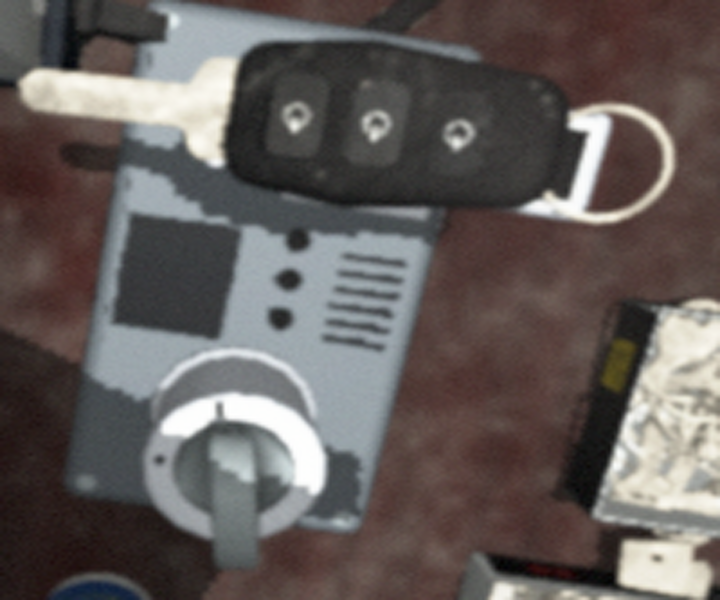

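```bash
python3 - <<'E'
from h import *
import cv2
a=manip.camera("scene");cv2.imwrite("pics/u.png",cv2.resize(a[255:365,165:285],None,fx=5,fy=5,interpolation=cv2.INTER_CUBIC))
b=manip.camera("side");cv2.imwrite("pics/u2.png",cv2.resize(b[170:310,350:490],None,fx=4.2,fy=4.2,interpolation=cv2.INTER_CUBIC))
st()
E
```

```text
t 30.85 p [ 0.6115 -0.1992  0.3088] yaw 6.96 toolz [-0.0029  0.0018 -1.    ] F [ 0.7351 -0.5116  0.6985] w 0.503 q [-0.2714  0.4128  0.7246  1.3503 -0.2707  1.4812  0.5572]
```

View pics/u.png

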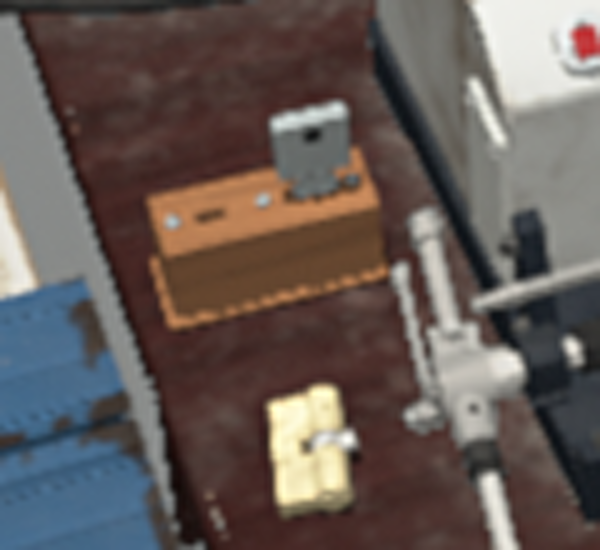

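View pics/u2.png

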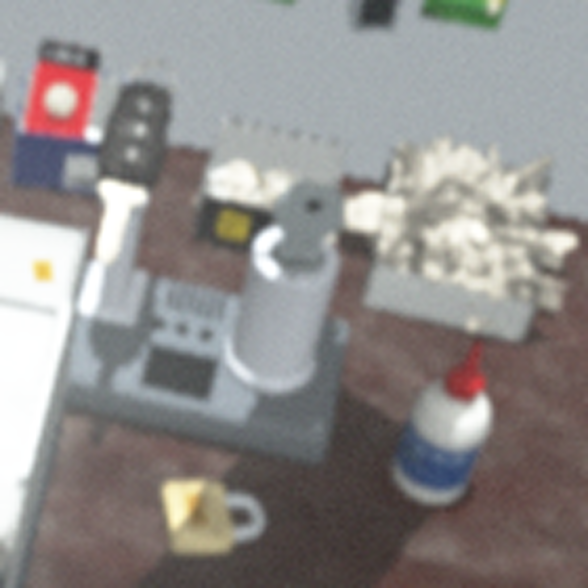

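```bash
python3 -c "
from workcell import manip
print(manip.hand_in())"
```

```text
the job is handed in; nothing more can be done
None
```

The job is done in the order asked and was handed in at about 31 s on the robot's clock.

**Fob:** It lies flat and lengthwise on the sloped cradle, with the blade end downhill over the lip. In the last wrist picture the ends of the body are within about 1 mm of where they should be along the slope. Across the rail, the calibration put the body about 2 mm off, while the rail end and wire ring in the same picture line up, so any sideways offset is small.

**Enable key:** It is out of the rack and home in the switch. The arm's height at contact matched the collar sitting on the rotor, and it took a 16 N push. I turned it clockwise until the torque rose to 0.22 N m, well above the 0.06 N m friction. I then eased it back about 2° within the slot's play and let go. The rotor dot lines up with the "on" mark.

**Surroundings:** The square key still stands in the rack. The padlock, oil bottle and small fob stand where they were in the pictures. The gripper stood clear above the turret at hand-in, and the wrist force was about zero.

**One disagreement:** The task says the blade reaches 62 mm from the middle of the body, but I measured about 80 mm. The overall length came out at 128 mm, as stated. I centred the fob on the visible black body.

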